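# Divide, close and lock the round screw sorter

## Robot

A 6-joint arm with a two-finger parallel gripper is mounted at the origin on the work surface. World frame = base frame: x ahead of the robot, y to its left, z up, the work surface at z = 0. Lengths are in m, angles in degrees, forces in N, time in s.
With the tool pointing down it reaches from about 0.3 to 0.75 m from the base axis. Payload 8.5 kg.
Tool frame: the origin (TCP) lies at the very end of the fingers, on their centre line; the grasp point (between the pads) lies 19 mm behind it; z points along the fingers, y is the direction in which the jaws open and shut (so a half turn about z gives the same grasp; the last joint's range is limited). The gripper opens to 85 mm and grips with 20 to 120 N. Pads are 22 mm wide; open, the fingers measure 114 mm over their backs; the gripper's body (76 mm by 85 mm) begins 54 mm behind the grasp point. The pads swing forward as they close: fully open they stand 13 mm farther back than shut.
Start: joints at [-80.747, 21.807, 74.336, -0, 83.858, -12.336], TCP at [0.202, -0.511, 0.231] pointing down, gripper open.
Joint ranges: [-178.18, 178.18], [-50.72, 133.34], [12.68, 142.11], [-81.47, 261.47], [9.98, 163.14], [-165.26, 165.26]. Speed limits (degrees/s): [136.94, 136.94, 180, 180, 180, 180].

## Interface

Orientations are given as a 3x3 rotation matrix whose columns are the frame's x, y, z axes.
In Python, from rig import status, vision, env gives the robot as it stands.
- The arm moves only by the tool send_rows, never from a script. Its argument "targets" is a list of rows, each a list of 7 numbers: the shift along the tool's x, y, z in units of 50 mm (1.0 is 50 mm), then the turn, a rotation vector about the tool's x, y, z in units of 8 degrees (1.0 is 8 degrees), then the finger opening in mm, from 0 to 85.4. A call has 1 to 5 rows; each row is the pose to reach, as a shift and turn from the pose commanded when the call began, along the tool's axes at that moment; what a row does not reach only later rows make up. A row lasts 1/8 s, in which the tool goes at most 62.5 mm and 10.7 degrees, less where a joint would pass 70% of its speed; a pose out of reach is approached as far as the arm can. A call with a gripper value outside its range is refused whole. The fingers move at their own pace and stop on an object; "grip_force" is the grip in N (left out, the last holds). Time passes only in rows, so rows that repeat a pose let the fingers close. It gives the time, the measured TCP pose, the force and the opening at its end, in the units of the state.
- status.observe(): the state, without advancing time (a new reading comes with each control period).
- vision.get_image(name): name is "scene" or "top" or "wrist"; returns (picture, depth): 384x512x3 uint8, red, green, blue; 384x512 float32, m along the optical axis (not along the pixel's ray), 0 where there is no reading.
- vision.camera_model(name): a dict with "camera_matrix" (3x3 intrinsics, pixels), "view" (4x4, takes a point from world to camera coordinates); the wrist camera has in their place "T_tool_cam" (4x4, takes a point from camera to tool coordinates, whose origin is the TCP and whose axes are the flange's). Camera axes: x right, y down, z forward; pixel columns grow to the right and rows downward; lengths in m; the calibration is good to about 2 mm. The wrist camera is an equidistant fisheye: a pixel r from the principal point sees the ray r / f radians off the axis. A picture is of the moment at which its call begins: read the wrist's pose just before it. camera_model takes no time and is no camera call.
- env.close_job(): hands the job in, once; it reports no verdict.
Trained networks look in the newest picture that a camera, given by its name, has taken for a name from the list of things; names that differ only in an ending like _2 or _b are one class to them, and where a whole thing is asked for, a point or a joint stands for the part that bears it (a point fixed in the world has none). Each returns a list of dicts, best first, with "p" (0 to 1); they miss things now and then, are a little off and sometimes report something else, mostly with a low value. They report only what shows in the picture. A call takes as long as a camera call. They do not tell look-alikes from the thing itself.
- vision.masks_of(camera, label): "pixels" (384x512 bool, what is visible of it) and "extent" ([left, top, right, bottom] in pixels, round what is visible of it).
The state is a dict: "time_s": time; "q": joint angles; "qvel": joint speeds; "joint_efforts": joint torques, N m; "position": TCP position; "tool_rot": TCP orientation; "ft_force": force on the tool from outside, world axes, zero at the start; "wrist_torque": the same for the moment, N m; "grip_width": finger opening in m.
Only numpy, scipy, OpenCV 4.12 (cv2) and the standard library are available. Lean on these libraries where they do the work, as an engineer would, in place of code of your own. Each camera call takes 0.05 s, during which the arm holds its last target.

## Task

Get the round screw sorter ready to go back on the peg board: stand every divider from the wooden stand on edge in a slot of its own in the drum, then put the lid on rim down, fully home on the drum's rim, and turn the black lock ring to its locked mark (the two ticks), so that its tabs hold the lid. The ring has been left part-turned and must be at its open mark (one tick) for the lid to pass; leave the other tools where they lie.

Things in the scene. Friction and masses are not known exactly. Their poses are not given: they have to be found in the camera images.
- sorter: round screw sorter, a clear drum on a fixed square wooden block (180 x 180 x 18). Origin: centre of the block's underside, z up on the drum's axis. Heights over the origin: drum floor 22, rim top (lid seat) 74. Mouth 150 across inside; grey rim radius 75 to 86. Flange below the ring (radius 112, top at 60) has white marks: one tick = open, at +x; two ticks = locked, 60 degrees clockwise from above
- lock_ring (a joint): angle (rad) of the black captive ring round the drum's rim (radius 88 to 98, top at height 86). 0: its white pointer (under lug0) at the open mark; 1.047: at the locked mark; grows clockwise from above. Stops at -0.1 and 1.2; about 0.15 N m friction holds it. Under the lugs three inward tabs (43 wide, inner radius 78, underside at 80.5) let the lid pass only through its notches
- lug0 (a point): top centre of finger lug 0 of the lock ring: upright, 12 thick along the turning direction, 16 along the radius, standing 28 above the ring, its middle at radius 98, right over an inward tab; lugs are 120 degrees apart, this one with a white stripe on top, over the white pointer on the ring's side
- lug1 (a point): top centre of finger lug 1 of the lock ring: upright, 12 thick along the turning direction, 16 along the radius, standing 28 above the ring, its middle at radius 98, right over an inward tab; lugs are 120 degrees apart
- lug2 (a point): top centre of finger lug 2 of the lock ring: upright, 12 thick along the turning direction, 16 along the radius, standing 28 above the ring, its middle at radius 98, right over an inward tab; lugs are 120 degrees apart
- slot0 (a point): radial slot 0 of six: its middle on the drum floor, at radius 42; x points outward along the slot, z up. 8 wide, between round-topped posts (radius 5, standing at radius 18) and thin round-topped ribs (radius 3, at radius 70), both up to 38 above the floor. A divider may lie from radius 7 (centre pin) to 75 (wall), 3 play each way
- slot1 (a point): radial slot 1 of six: its middle on the drum floor, at radius 42; x points outward along the slot, z up. 8 wide, between round-topped posts (radius 5, standing at radius 18) and thin round-topped ribs (radius 3, at radius 70), both up to 38 above the floor. A divider may lie from radius 7 (centre pin) to 75 (wall), 3 play each way
- slot2 (a point): radial slot 2 of six: its middle on the drum floor, at radius 42; x points outward along the slot, z up. 8 wide, between round-topped posts (radius 5, standing at radius 18) and thin round-topped ribs (radius 3, at radius 70), both up to 38 above the floor. A divider may lie from radius 7 (centre pin) to 75 (wall), 3 play each way
- slot3 (a point): radial slot 3 of six: its middle on the drum floor, at radius 42; x points outward along the slot, z up. 8 wide, between round-topped posts (radius 5, standing at radius 18) and thin round-topped ribs (radius 3, at radius 70), both up to 38 above the floor. A divider may lie from radius 7 (centre pin) to 75 (wall), 3 play each way
- slot4 (a point): radial slot 4 of six: its middle on the drum floor, at radius 42; x points outward along the slot, z up. 8 wide, between round-topped posts (radius 5, standing at radius 18) and thin round-topped ribs (radius 3, at radius 70), both up to 38 above the floor. A divider may lie from radius 7 (centre pin) to 75 (wall), 3 play each way
- slot5 (a point): radial slot 5 of six: its middle on the drum floor, at radius 42; x points outward along the slot, z up. 8 wide, between round-topped posts (radius 5, standing at radius 18) and thin round-topped ribs (radius 3, at radius 70), both up to 38 above the floor. A divider may lie from radius 7 (centre pin) to 75 (wall), 3 play each way
- lid: round lid, 170 across, lying rim down at the start. Origin: centre of the rim's lower edge (67 over the sorter's when home), z up. Bevelled skirt, radius 72.5, 7 high, enters the mouth; the 4 thick plate rests on the drum's rim. Grey edge with three notches, 44 degrees wide, centred at 0, 120, 240 degrees from its x. Bar handle 66 long (x), 14 wide (y), from 11 to 38 above the origin
- lid_land (a point): underside of the lid's grey edge midway between two notches, at radius 80, 60 degrees from the lid's x; the two others lie 120 degrees apart. In the locked state each has a tab over it
- pliers: bystander: pliers with two yellow handles, 165 long
- awl: bystander: stainless steel awl, 155 long
- tape_measure: bystander: grey tape measure, 65 x 38 x 62
- screw_jar: bystander: small clear jar with steel cap, 54 across, 75 high
- screwdriver: bystander: screwdriver, 200 long
- divider0: plain white plastic divider plate, 62 long (x) x 4 thick (y) x 42 high (z), origin at its centre; at the start it stands on edge in a fixed slotted wooden stand (204 x 50 x 26 high, up to six dividers in a row 34 apart, slots 6 wide, slot floor 10 above the table), its upper 26 mm free, its top 52 above the table. May be absent (None)
- divider1: plain white plastic divider plate, 62 long (x) x 4 thick (y) x 42 high (z), origin at its centre; at the start it stands on edge in a fixed slotted wooden stand (204 x 50 x 26 high, up to six dividers in a row 34 apart, slots 6 wide, slot floor 10 above the table), its upper 26 mm free, its top 52 above the table. May be absent (None)
- divider2: plain white plastic divider plate, 62 long (x) x 4 thick (y) x 42 high (z), origin at its centre; at the start it stands on edge in a fixed slotted wooden stand (204 x 50 x 26 high, up to six dividers in a row 34 apart, slots 6 wide, slot floor 10 above the table), its upper 26 mm free, its top 52 above the table. May be absent (None)
- divider3: plain white plastic divider plate, 62 long (x) x 4 thick (y) x 42 high (z), origin at its centre; at the start it stands on edge in a fixed slotted wooden stand (204 x 50 x 26 high, up to six dividers in a row 34 apart, slots 6 wide, slot floor 10 above the table), its upper 26 mm free, its top 52 above the table. May be absent (None)
- divider4: plain white plastic divider plate, 62 long (x) x 4 thick (y) x 42 high (z), origin at its centre; at the start it stands on edge in a fixed slotted wooden stand (204 x 50 x 26 high, up to six dividers in a row 34 apart, slots 6 wide, slot floor 10 above the table), its upper 26 mm free, its top 52 above the table. May be absent (None)
- divider5: plain white plastic divider plate, 62 long (x) x 4 thick (y) x 42 high (z), origin at its centre; at the start it stands on edge in a fixed slotted wooden stand (204 x 50 x 26 high, up to six dividers in a row 34 apart, slots 6 wide, slot floor 10 above the table), its upper 26 mm free, its top 52 above the table. May be absent (None)
There are look-alikes about, which are no part of the job. Several things look just like the lid: the one meant starts farthest from the robot's base. Leave any green look-alike of the divider2 alone.

How it is judged:
By the outcome, as a careful person would: the job done as asked, in the order asked, and still so for the second after the job is handed in, with the robot touching nothing.
Of divider0, divider1, divider2, divider3, divider4, divider5 only 4 to 6 are there at a start; the rules pass over those that are not, and their reading is None.
At some moment in a run one of lid may be knocked a few centimetres aside while the robot is not near it.
It also fails if it takes over 210 s, if anything falls off the work surface, if the arm or the gripper's body presses on something with over 40 N, if the wrist force passes 120 N, or if a joint passes its speed limit or range.

## Working session

There is one attempt and no reset: what is moved stays moved. The work goes in short steps, Python scripts to look and compute and a tool call to move; the robot and the scene stay as the last step left them, time stands still between calls to the robot, and variables do not carry over. Pictures are saved under pics/ and viewed, and the job is handed in when it is done.

Besides the shell and the picture viewer there is one more tool, called after "Request:" by a JSON object that holds its "api" and its "payload", one argument or row to a line. send_rows: Moves the arm, as the interface text tells. Its arguments: {"type":"object","properties":{"targets":{"type":"array","items":{"type":"array","items":{"type":"number"}}},"grip_force":{"type":"number"}},"required":["targets"]}

```bash
mkdir -p pics; ls
cat > h.py <<'E'
import numpy as np, cv2
from rig import status, vision, env
def save(name,im): cv2.imwrite('pics/'+name, cv2.cvtColor(im,cv2.COLOR_RGB2BGR))
def cloud(cam,d):
    m=vision.camera_model(cam);K=np.array(m['camera_matrix']);V=np.array(m['view'])
    v,u=np.mgrid[0:d.shape[0],0:d.shape[1]]
    P=np.stack([(u-K[0,2])/K[0,0]*d,(v-K[1,2])/K[1,1]*d,d],-1)
    Vi=np.linalg.inv(V); return P@Vi[:3,:3].T+Vi[:3,3]
def proj(cam,p):
    m=vision.camera_model(cam);K=np.array(m['camera_matrix']);V=np.array(m['view'])
    p=np.atleast_2d(p);c=p@V[:3,:3].T+V[:3,3];q=c@K.T;return q[:,:2]/q[:,2:]
E
python3 - <<'E'
from h import *
s=status.observe();print(s['time_s'],s['position'],s['tool_rot'])
for n in ['top','scene','wrist']:
    im,d=vision.get_image(n);save(n+'0.png',im);np.save(n+'0.npy',d);np.save(n+'0im.npy',im)
for n in ['top','scene','wrist']:print(vision.camera_model(n))
E
```

```text
pics
0.0 [ 0.20230864 -0.5111181   0.23070495] [[ 9.29849593e-01  3.67939777e-01 -2.35135365e-04]
 [ 3.67939705e-01 -9.29848457e-01  1.49009208e-03]
 [ 3.29623892e-04 -1.47207715e-03 -9.99998862e-01]]
{'camera_matrix': array([[390.74587974,   0.        , 258.49897685],
       [  0.        , 390.74587974, 187.29983922],
       [  0.        ,   0.        ,   1.        ]]), 'view': array([[-0.01549364, -0.999825  ,  0.0104839 ,  0.10366202],
       [-0.99388056,  0.01425295, -0.10953667,  0.51603488],
       [ 0.10936808, -0.01211687, -0.99392747,  1.1485182 ],
       [ 0.        ,  0.        ,  0.        ,  1.        ]])}
{'camera_matrix': array([[404.87069809,   0.        , 253.87845607],
       [  0.        , 404.87069809, 197.97804319],
       [  0.        ,   0.        ,   1.        ]]), 'view': array([[-0.54676103,  0.83728381, -0.00286354,  0.1707921 ],
       [ 0.62223675,  0.40403838, -0.67050311, -0.27433323],
       [-0.56024442, -0.36838677, -0.74190119,  1.67019432],
       [ 0.        ,  0.        ,  0.        ,  1.        ]])}
{'camera_matrix': array([[297.31863964,   0.        , 254.81944289],
       [  0.        , 297.31863964, 193.87712884],
       [  0.        ,   0.        ,   1.        ]]), 'T_tool_cam': array([[ 3.92088686e-04, -9.44993078e-01, -3.27090093e-01,
         8.33215157e-02],
       [ 9.99999671e-01,  6.02860841e-04, -5.43002582e-04,
        -2.47752138e-04],
       [ 7.10323489e-04, -3.27089772e-01,  9.44993003e-01,
        -1.42245628e-01],
       [ 0.00000000e+00,  0.00000000e+00,  0.00000000e+00,
         1.00000000e+00]])}
```

View pics/top0.png

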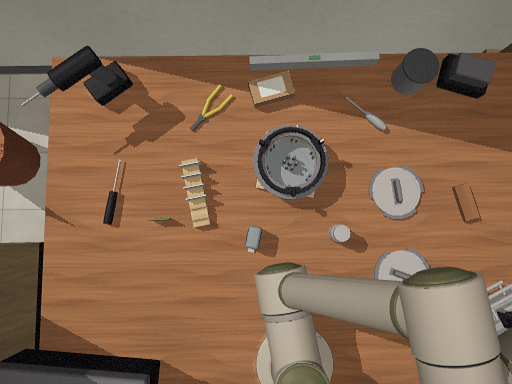

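View pics/scene0.png

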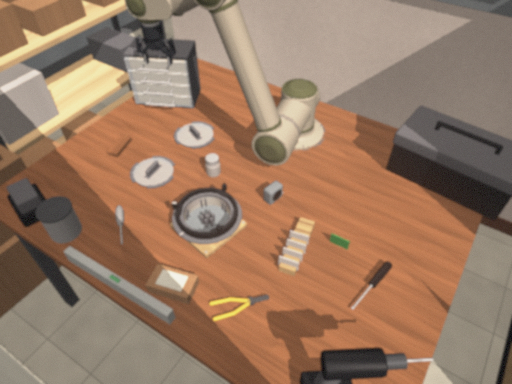

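View pics/wrist0.png

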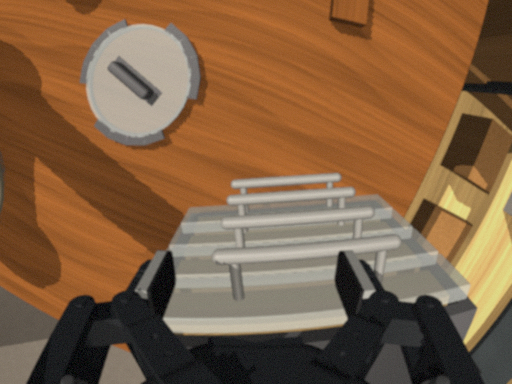

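Run:
```python
from h import *
im=np.load('top0im.npy');d=np.load('top0.npy')
def crop(x0,y0,x1,y1,f,n):
    save(n,cv2.resize(im[y0:y1,x0:x1],None,fx=f,fy=f,interpolation=cv2.INTER_CUBIC))
crop(245,115,340,210,6,'c_sorter.png');crop(140,145,240,240,6,'c_stand.png');crop(355,155,435,290,4,'c_lids.png')
C=cloud('top',d)
for p in [(192,162),(194,174),(195,186),(196,197),(200,213),(160,219),(396,192),(402,268),(397,185),(291,162),(340,234),(405,205)]:
    print(p,C[p[1],p[0]].round(4))
# sorter z map
for lab in ['lid','sorter','divider0','lug0']:
    for r in vision.masks_of('top',lab)[:8]:
        m=r['pixels'];print(lab,round(r['p'],2),r['extent'],np.median(C[m],0).round(3))
```

```text
(192, 162) [0.5932 0.2922 0.0518]
(194, 174) [0.5576 0.2867 0.0485]
(195, 186) [0.5216 0.2835 0.0498]
(196, 197) [0.4887 0.2799 0.0534]
(200, 213) [0.4431 0.2724 0.023 ]
(160, 219) [0.4263 0.3863 0.0454]
(396, 192) [ 0.4973 -0.3187  0.0279]
(402, 268) [ 0.2697 -0.3312  0.0091]
(397, 185) [ 0.5172 -0.3184  0.04  ]
(291, 162) [ 0.5879 -0.0008  0.0591]
(340, 234) [ 0.3748 -0.1342  0.0754]
(405, 205) [ 0.4585 -0.3496  0.0128]
lid 0.6 [369.1, 164.3, 425.7, 222.8] [ 0.503 -0.321  0.011]
lid 0.56 [372.6, 246.0, 427.6, 280.9] [ 0.28  -0.322  0.011]
divider0 0.54 [184.7, 183.4, 203.1, 188.2] [0.522 0.284 0.049]
divider0 0.39 [145.2, 217.6, 168.4, 222.6] [0.426 0.406 0.04 ]
divider0 0.38 [182.5, 173.4, 200.6, 179.3] [0.554 0.298 0.044]
divider0 0.37 [181.6, 162.7, 200.5, 168.4] [0.588 0.298 0.044]
lug0 0.65 [256.3, 126.7, 322.5, 194.6] [ 0.605 -0.004  0.086]
```

View pics/c_sorter.png

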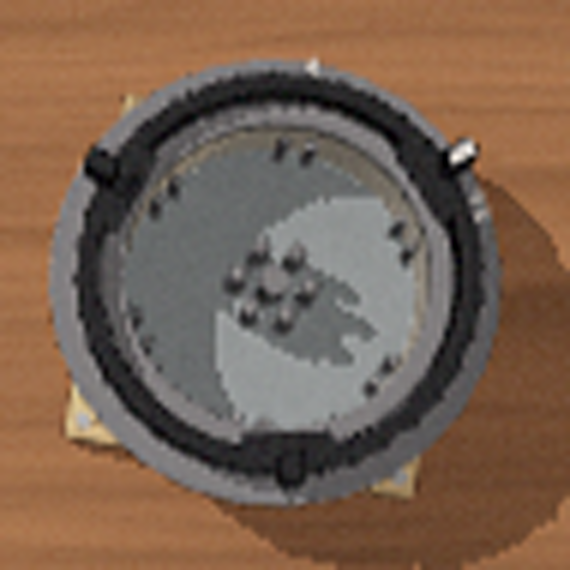

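View pics/c_stand.png

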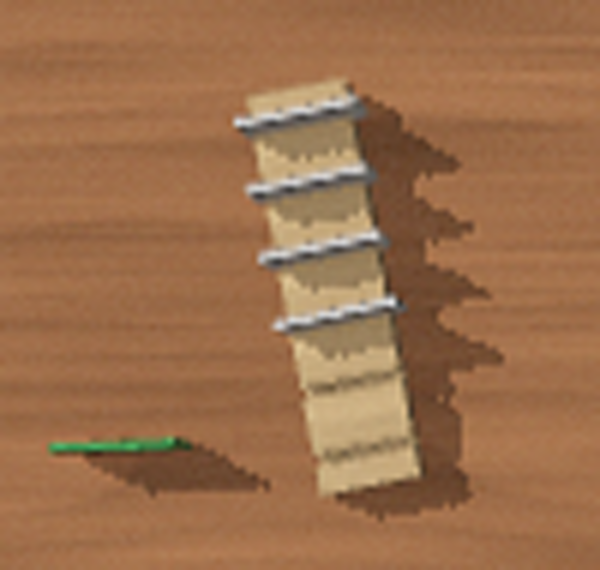

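View pics/c_lids.png

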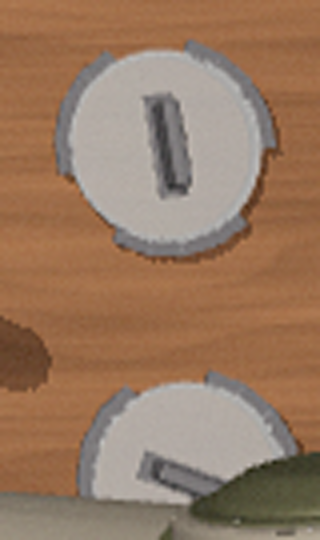

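```bash
cat >> h.py <<'E'
def circfit(P):
    x,y=P[:,0],P[:,1];A=np.c_[2*x,2*y,np.ones(len(x))]
    for _ in range(10):
        s=np.linalg.lstsq(A,x*x+y*y,rcond=None)[0];r=np.sqrt(s[2]+s[0]**2+s[1]**2)
        e=np.hypot(x-s[0],y-s[1])-r;k=np.abs(e)<3*np.median(np.abs(e))+1e-4
        x,y,A=x[k],y[k],A[k]
    return s[0],s[1],r,len(x)
def Rdown(a):
    a=np.deg2rad(a);c,s=np.cos(a),np.sin(a);return np.array([[c,s,0],[s,-c,0],[0,0,-1.]])
def plan(p,a=None,R=None):
    from scipy.spatial.transform import Rotation as Ro
    s=status.observe();R0=np.array(s['tool_rot']);p0=np.array(s['position'])
    if R is None:R=Rdown(a)
    t=R0.T@(np.array(p)-p0)/0.05;r=Ro.from_matrix(R0.T@R).as_rotvec(degrees=True)/8
    print('row',[round(float(x),3) for x in np.r_[t,r]],'t',s['time_s'],'q',np.round(s['q'],1),'w',round(s['grip_width'],4))
E
python3 - <<'E'
from h import *
im=np.load('top0im.npy').astype(int);d=np.load('top0.npy');C=cloud('top',d)
g=im.sum(-1)
box=np.zeros(d.shape,bool);box[110:215,245:340]=1
m=box&(abs(C[...,2]-.086)<.006)&(g<150)
print(circfit(C[m]),np.median(C[m][:,2]),m.sum())
m=box&(abs(C[...,2]-.060)<.004); P=C[m];c=np.array(circfit(P)[:2])
r=np.hypot(*(P[:,:2]-[.585,-.002]).T); print(np.percentile(r,[50,90,97,99]))
# pixel to height-plane
def ray(u,v,z,cam='top'):
    M=vision.camera_model(cam);K=M['camera_matrix'];V=M['view'];Vi=np.linalg.inv(V)
    dr=Vi[:3,:3]@np.linalg.inv(K)@[u,v,1];o=Vi[:3,3];return o+dr*(z-o[2])/dr[2]
for n,u,v,z in [('tick',313,65,.06),('2ticks',478,208,.06),('lug0',462,152,.114),('lug1',291,465,.114),('lug2',98,163,.114)]:
    p=ray(245+u/6-.4,115+v/6-.4,z);print(n,p.round(4))
for n,u,v,z in [('A',340,300,0)]: pass
# dividers
for e in [(239,124,355,102),(251,191,369,170),(263,259,382,237),(279,326,400,301)]:
    a=ray(140+e[0]/6-.4,145+e[1]/6-.4,.052);b=ray(140+e[2]/6-.4,145+e[3]/6-.4,.052)
    print('div',((a+b)/2).round(4),np.linalg.norm(a-b).round(4),np.rad2deg(np.arctan2(*(a-b)[1::-1])).round(1))
# lid A
P=C[160:225,365:430];G=im[160:225,365:430];m=(P[...,2]>.009)&(P[...,2]<.02);print(circfit(P[m]) ,P[m].mean(0))
m=P[...,2]>.028;q=P[m];print('handle',q.mean(0),q[:,2].max());
rr=cv2.minAreaRect((q[:,:2]*1000).astype(np.float32));print(rr)
E
```

```text
(np.float64(0.588985246860507), np.float64(0.0011092813879841068), np.float64(0.09181393528022012), 694) 0.08569220230773911 755
[0.10300524 0.11226027 0.11497205 0.11592679]
tick [ 0.698  -0.0207  0.06  ]
2ticks [ 0.6246 -0.1004  0.06  ]
lug0 [ 0.6404 -0.0837  0.114 ]
lug1 [0.4932 0.0008 0.114 ]
lug2 [0.6373 0.0881 0.114 ]
div [0.5889 0.3007 0.052 ] 0.058 100.1
div [0.5552 0.2942 0.052 ] 0.0587 99.4
div [0.5217 0.288  0.052 ] 0.0591 99.8
div [0.4893 0.2796 0.052 ] 0.0602 100.9
(np.float64(0.5016462345437239), np.float64(-0.3248161766516025), np.float64(0.06065738697741108), 1531) [ 0.50121011 -0.32391581  0.01171935]
handle [ 0.49193048 -0.28573045  0.13606185] 1.1969817457517768
((462.1899108886719, -108.37617492675781), (65.52535247802734, 456.4208984375), 10.373062133789062)
```

Run:
```python
from h import *
plan([.55,.0,.29],0)
```

```text
row [10.228, -6.951, -1.174, -0.002, 0.0, 2.699] t 0.35 q [-80.7  21.8  74.3  -0.   83.9 -12.3] w 0.0854
```

Request:
{"api": "send_rows", "payload": {
  "targets": [
    [10.22,-6.95,-1.17,0,0,2.7,85],
    [10.22,-6.95,-1.17,0,0,2.7,85],
    [10.22,-6.95,-1.17,0,0,2.7,85],
    [10.22,-6.95,-1.17,0,0,2.7,85],
    [10.22,-6.95,-1.17,0,0,2.7,85]
  ]
}}

```text
time_s: 0.98
position: [0.3767, -0.2544, 0.2609]
tool_rot: [[1.0, -0.001, 0.0], [-0.001, -1.0, -0.0], [0.0, 0.0, -1.0]]
ft_force: [0.9, -0.7, -0.2]
grip_width: 0.0853
```

Run:
```python
from h import *
plan([.55,.0,.29],0)
```

```text
row [3.464, -5.09, -0.582, 0.003, -0.003, -0.004] t 0.975 q [-49.   10.8  85.2   0.   83.9  41. ] w 0.0853
```

Request:
{"api": "send_rows", "payload": {
  "targets": [
    [3.4,-5,-0.58,0,0,0,20],
    [3.4,-5,-0.58,0,0,0,20],
    [3.4,-5,-0.58,0,0,0,20],
    [3.4,-5,-0.58,0,0,0,20],
    [3.4,-5,-0.58,0,0,0,20]
  ]
}}

```text
time_s: 1.6
position: [0.5468, -0.004, 0.2898]
tool_rot: [[1.0, 0.001, 0.0], [0.001, -1.0, -0.0], [0.0, 0.0, -1.0]]
ft_force: [-0.1, -0.7, -0.4]
grip_width: 0.0198
```

Request:
{"api": "send_rows", "payload": {
  "targets": [
    [0,0,0,0,0,0,20],
    [0,0,0,0,0,0,20]
  ]
}}

```text
time_s: 1.85
position: [0.5457, -0.0064, 0.2893]
tool_rot: [[1.0, 0.0, -0.001], [0.0, -1.0, -0.0], [-0.001, 0.0, -1.0]]
ft_force: [0.5, -0.4, 0.0]
grip_width: 0.0198
```

```bash
cat >> h.py <<'E'
def wcam(s=None):
    s=s or status.observe();T=np.eye(4);T[:3,:3]=s['tool_rot'];T[:3,3]=s['position'];return T@np.array(vision.camera_model('wrist')['T_tool_cam'])
def wray(u,v,Twc,z):
    K=vision.camera_model('wrist')['camera_matrix'];f=K[0,0]
    x=(u-K[0,2]);y=(v-K[1,2]);r=np.hypot(x,y);th=r/f;k=np.sin(th)/max(r,1e-9)
    dr=Twc[:3,:3]@np.array([x*k,y*k,np.cos(th)]);o=Twc[:3,3];return o+dr*(z-o[2])/dr[2]
def wproj(p,Twc):
    K=vision.camera_model('wrist')['camera_matrix'];f=K[0,0]
    c=(np.atleast_2d(p)-Twc[:3,3])@Twc[:3,:3];rho=np.hypot(c[:,0],c[:,1]);th=np.arctan2(rho,c[:,2]);
    return np.c_[K[0,2]+f*th*c[:,0]/rho,K[1,2]+f*th*c[:,1]/rho]
def wcloud(d,Twc):
    K=vision.camera_model('wrist')['camera_matrix'];f=K[0,0]
    v,u=np.mgrid[0:d.shape[0],0:d.shape[1]];x=u-K[0,2];y=v-K[1,2];r=np.hypot(x,y)+1e-9;t=np.tan(np.minimum(r/f,1.5))
    P=np.stack([x/r*t*d,y/r*t*d,d],-1);return P@Twc[:3,:3].T+Twc[:3,3]
E
python3 - <<'E'
from h import *
s=status.observe();print(s['time_s'],s['position'],np.abs(s['qvel']).max())
T=wcam(s);im,d=vision.get_image('wrist');save('w1.png',im);np.savez('w1.npz',im=im,d=d,T=T)
E
```

```text
1.85 [ 0.54568633 -0.00638955  0.28929877] 1.4549989605620806
```

View pics/w1.png

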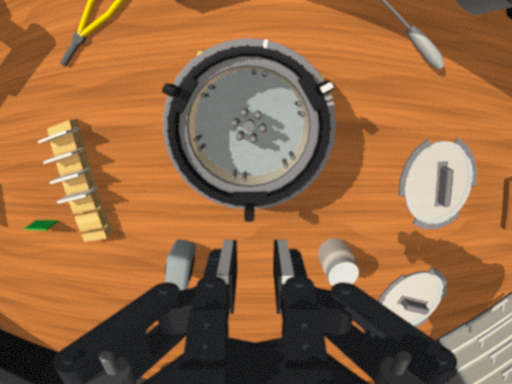

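Run:
```python
from h import *
z=np.load('w1.npz');im=z['im']
save('w1c.png',cv2.resize(im[30:225,155:345],None,fx=4,fy=3.05,interpolation=cv2.INTER_CUBIC)[:, :] if 0 else cv2.resize(im[32:222,155:345],(600,600),interpolation=cv2.INTER_CUBIC))
```

```text
(no output)
```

View pics/w1c.png

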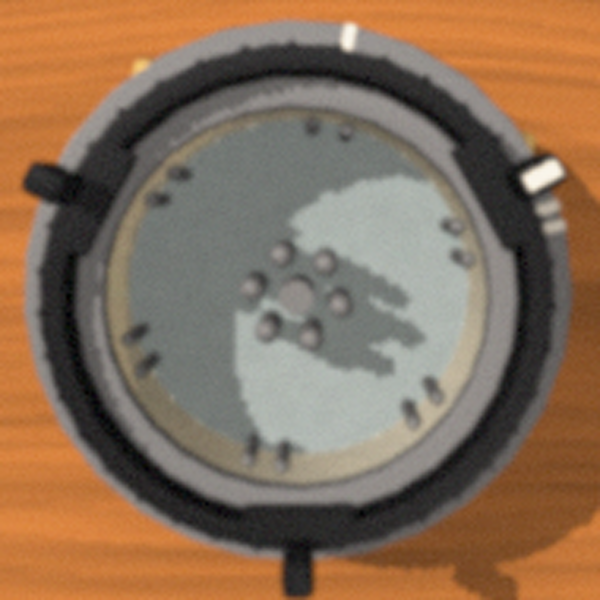

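```bash
cat > fit.py <<'E'
from h import *
from scipy.optimize import least_squares
z=np.load('w1.npz');T=z['T'];s=190/600
def px(L): return np.array(L,float)*s+[155-.34,32-.34]
posts=px([(326,261),(284,252),(254,287),(268,325),(311,333),(341,301)])
ribs=px([(346,130),(313,126),(179,172),(157,198),(136,333),(147,365),(252,450),(284,452),(411,412),(433,388),(464,258),(452,225)])
tick=px([(348,37)])
def model(q):
    x,y,a=q[:3]
    f=lambda r,t,h:[x+r*np.cos(a+t),y+r*np.sin(a+t),h]
    P=[f(.018,np.deg2rad(-30+60*k),.059) for k in range(6)]
    # ribs
    R=[]
    for k in range(6):
        for sg in (-1,1): R.append(f(.070,np.deg2rad(60*k)+sg*.1,.059))
    return P,R,[f(.105,0,.06)]
def res(q):
    P,R,t=model(q);return np.r_[(wproj(P,T)-posts).ravel(),(wproj(R,T)-ribs).ravel(),(wproj(t,T)-tick).ravel()]
r=least_squares(res,[.589,.001,-.2],loss='soft_l1')
print(r.x[:2],np.rad2deg(r.x[2]));e=res(r.x).reshape(-1,2);print(e.round(1).tolist())
for L,n in [((545,176),'l0'),((297,583),'l1'),((42,181),'l2')]:
    p=wray(*px([L])[0],T,.114);v=p[:2]-r.x[:2];print(n,p.round(4),np.hypot(*v).round(4),np.rad2deg(np.arctan2(v[1],v[0])-r.x[2]).round(1))
E
python3 fit.py
```

```text
[0.59125459 0.00113711] -10.91402250497205
[[0.4, -0.5], [-0.6, -0.3], [-0.5, -0.5], [-0.1, 0.8], [0.4, 0.9], [0.3, 0.4], [0.9, -1.5], [0.1, -2.4], [-1.5, -1.2], [-1.7, -0.8], [-2.2, 0.9], [-1.8, 0.9], [-0.8, 2.0], [-0.4, 3.3], [1.4, 2.1], [1.7, 1.7], [1.7, -0.8], [2.1, -0.9], [0.2, -0.5]]
l0 [ 0.639  -0.0835  0.114 ] 0.0972 -49.7
l1 [0.4913 0.0007 0.114 ] 0.1 -168.8
l2 [0.6382 0.087  0.114 ] 0.0979 72.3
```

Run:
```python
from h import *
plan([.4925,.001,.094],0)
```

```text
row [-1.059, -0.157, 3.909, 0.001, 0.004, -0.007] t 1.9 q [-13.2  19.4  68.4  -0.   92.2  76.9] w 0.0196
```

Request:
{"api": "send_rows", "payload": {
  "targets": [
    [-1.06,-0.16,1.2,0,0,0,26],
    [-1.06,-0.16,2.4,0,0,0,26],
    [-1.06,-0.16,2.6,0,0,0,26],
    [-1.06,-0.16,2.6,0,0,0,26]
  ]
}}

```text
time_s: 2.4
position: [0.4919, 0.0009, 0.1588]
tool_rot: [[1.0, -0.002, -0.003], [-0.002, -1.0, 0.001], [-0.003, -0.001, -1.0]]
ft_force: [0.0, -0.4, 1.4]
grip_width: 0.0262
```

Run:
```python
from h import *
plan([.4925,.001,.094],0)
s=status.observe();T=wcam(s);im,d=vision.get_image('wrist');save('w2.png',im);np.savez('w2.npz',im=im,d=d,T=T)
print(wproj([.4925,.001,.114],T))
```

```text
row [0.015, -0.0, 1.296, -0.004, 0.02, -0.015] t 2.4 q [-13.7  20.1  90.1  -0.   69.9  76.4] w 0.0262
[[254.67017921 218.38004068]]
```

View pics/w2.png

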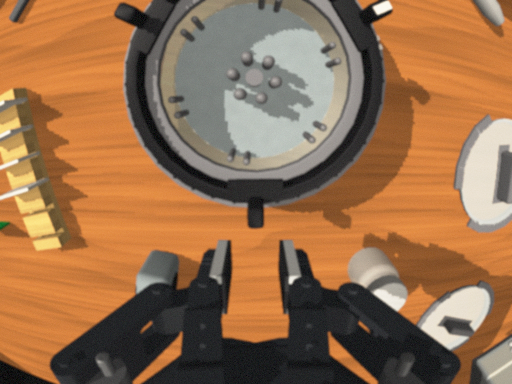

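Request:
{"api": "send_rows", "payload": {
  "targets": [
    [0.02,0,0.65,0,0,0,26],
    [0.02,0,1.3,0,0,0,26],
    [0.02,0,1.3,0,0,0,15],
    [0.02,0,1.3,0,0,0,15]
  ]
}}

```text
time_s: 2.95
position: [0.495, 0.0013, 0.0964]
tool_rot: [[1.0, -0.001, 0.003], [-0.001, -1.0, -0.001], [0.003, 0.001, -1.0]]
ft_force: [0.6, 0.4, 0.1]
grip_width: 0.0149
```

Request:
{"api": "send_rows", "payload": {
  "targets": [
    [0.02,0.27,0,0,0,-1,15],
    [0.08,0.54,0,0,0,-2,15],
    [0.17,0.8,0,0,0,-3,15],
    [0.3,1.04,0,0,0,-4,15],
    [0.46,1.26,0,0,0,-5,15]
  ]
}}

```text
time_s: 3.58
position: [0.5177, -0.0616, 0.0965]
tool_rot: [[0.763, 0.646, 0.002], [0.646, -0.763, -0.0], [0.002, 0.002, -1.0]]
ft_force: [0.1, 1.5, 0.4]
grip_width: 0.0151
```

Run:
```python
from h import *
b=np.deg2rad(49.5);c=np.array([.5905,.001])
plan([c[0]-.098*np.cos(b),c[1]-.098*np.sin(b),.094],49.5)
```

```text
row [-0.014, 0.3, 0.051, 0.014, -0.011, -1.158] t 3.575 q [-19.8  27.1  90.6   0.   62.2  29.9] w 0.0151
```

Request:
{"api": "send_rows", "payload": {
  "targets": [
    [0,0.15,0,0,0,-0.58,15],
    [-0.01,0.29,0,0,0,-1.14,15],
    [-0.01,0.29,0,0,0,-1.14,15]
  ]
}}

```text
time_s: 3.95
position: [0.5267, -0.0731, 0.0961]
tool_rot: [[0.655, 0.755, 0.003], [0.755, -0.655, -0.001], [0.001, 0.003, -1.0]]
ft_force: [0.5, -0.6, 0.0]
grip_width: 0.0148
```

Request:
{"api": "send_rows", "payload": {
  "targets": [
    [0,0,0,0,0,0,22],
    [0,0,-0.6,0,0,0,22],
    [0,0,-1.2,0,0,0,22],
    [0,0,-2.4,0,0,0,15],
    [0,0,-2.4,0,0,0,15]
  ]
}}

```text
time_s: 4.58
position: [0.5274, -0.073, 0.2192]
tool_rot: [[0.655, 0.755, 0.009], [0.755, -0.655, -0.003], [0.003, 0.009, -1.0]]
ft_force: [0.2, -1.2, -0.6]
grip_width: 0.0152
```

Run:
```python
from h import *
plan([.4925,.001,.214],0)
s=status.observe();T=wcam(s);im,d=vision.get_image('wrist');save('w3.png',im);np.savez('w3.npz',im=im,d=d,T=T)
```

```text
row [0.66, -1.497, 0.093, 0.051, -0.05, 6.133] t 4.575 q [-20.6  20.3  78.7  -0.   80.4  20.3] w 0.0152
```

View pics/w3.png

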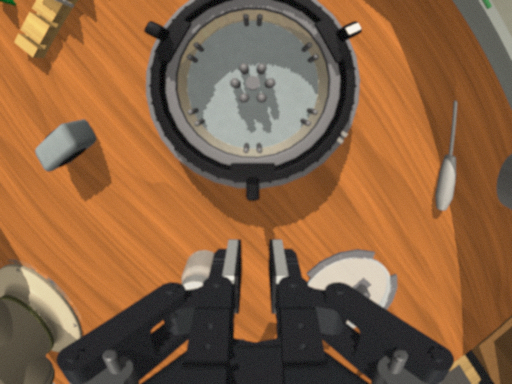

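Run:
```python
from h import *
plan([.54,.255,.2],100)
```

```text
row [5.129, -4.088, 0.322, 0.034, 0.004, -6.366] t 4.625 q [-20.6  20.5  79.   -0.   80.3  20.3] w 0.0152
```

Request:
{"api": "send_rows", "payload": {
  "targets": [
    [5.13,-4.09,0.32,0,0,-6.37,20],
    [5.13,-4.09,0.32,0,0,-6.37,20],
    [5.13,-4.09,0.32,0,0,-6.37,20],
    [5.13,-4.09,0.32,0,0,-6.37,20],
    [5.13,-4.09,0.32,0,0,-6.37,20]
  ]
}}

```text
time_s: 5.25
position: [0.5378, 0.2412, 0.1981]
tool_rot: [[-0.179, 0.984, -0.002], [0.984, 0.179, -0.001], [-0.0, -0.002, -1.0]]
ft_force: [1.1, 0.1, 0.5]
grip_width: 0.0201
```

Run:
```python
from h import *
plan([.54,.255,.2],100)
```

```text
row [0.263, 0.092, -0.038, -0.013, 0.001, 0.04] t 5.25 q [12.7 27.2 71.  -0.  81.9  2.3] w 0.0201
```

Request:
{"api": "send_rows", "payload": {
  "targets": [
    [0,0,0,0,0,0,20],
    [0,0,0,0,0,0,20]
  ]
}}

```text
time_s: 5.5
position: [0.5381, 0.2389, 0.1984]
tool_rot: [[-0.174, 0.985, -0.002], [0.985, 0.174, -0.001], [-0.0, -0.002, -1.0]]
ft_force: [-0.4, -1.0, -0.2]
grip_width: 0.0203
```

Run:
```python
from h import *
plan([.54,.255,.2],100)
s=status.observe();T=wcam(s);im,d=vision.get_image('wrist');save('w4.png',cv2.resize(im,(800,600)));np.savez('w4.npz',im=im,d=d,T=T)
for D in [(.589,.3007),(.5552,.2942),(.5217,.288),(.4893,.2796)]:
    u=np.array([np.cos(np.deg2rad(100)),np.sin(np.deg2rad(100))])*.031
    print((wproj([[D[0]+u[0],D[1]+u[1],.052],[D[0]-u[0],D[1]-u[1],.052]],T)*800/512).round(0).tolist())
```

```text
row [0.311, 0.093, -0.032, -0.013, 0.003, 0.003] t 5.5 q [12.4 27.1 71.1 -0.  81.9  2.4] w 0.0203
[[499.0, 153.0], [495.0, 250.0]]
[[444.0, 152.0], [442.0, 250.0]]
[[388.0, 152.0], [388.0, 250.0]]
[[334.0, 157.0], [336.0, 254.0]]
```

View pics/w4.png

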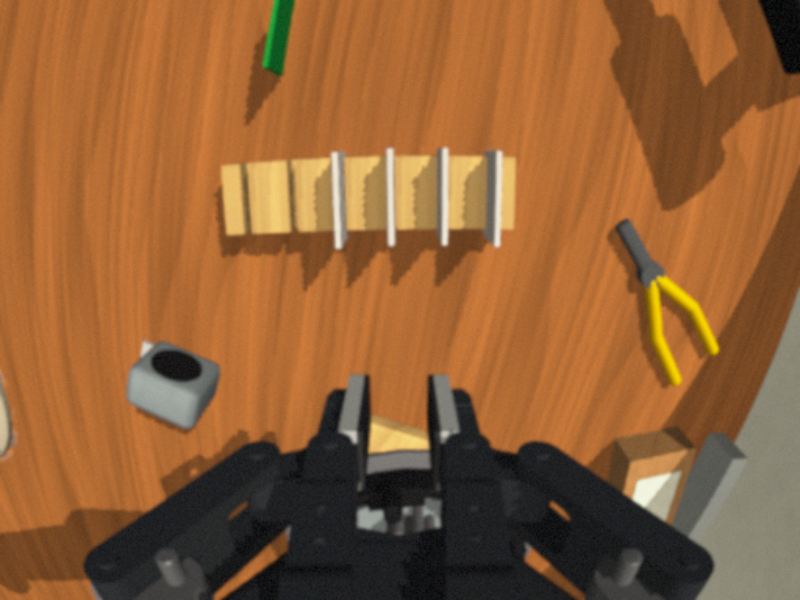

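Run:
```python
from h import *
im=np.load('w4.npz')['im'];save('w4c.png',cv2.resize(im[88:168,200:335],(800,474),interpolation=cv2.INTER_CUBIC))
```

```text
(no output)
```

View pics/w4c.png

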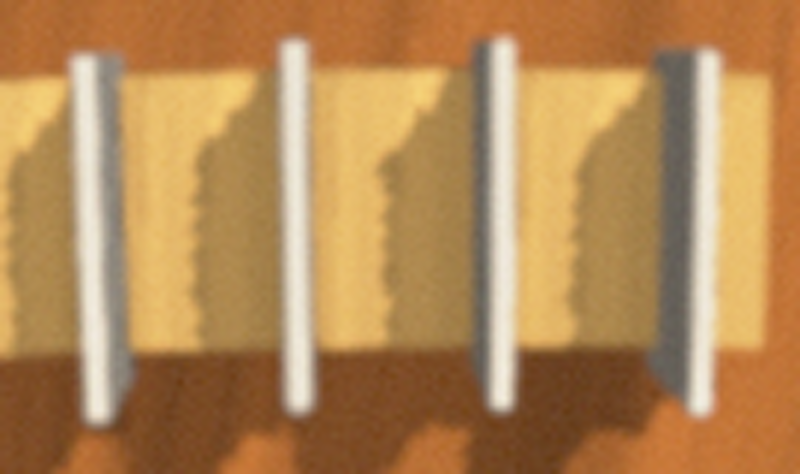

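Run:
```python
from h import *
T=np.load('w4.npz')['T'];k=135/800
for e in [(709,48,701,415),(504,38,500,413),(295,40,299,415),(84,54,98,424)]:
    a=wray(200+e[0]*k-.4,88+e[1]*k-.4,T,.052);b=wray(200+e[2]*k-.4,88+e[3]*k-.4,T,.052)
    print(((a+b)/2).round(4),np.linalg.norm(a-b).round(4),np.rad2deg(np.arctan2(*(a-b)[1::-1])).round(1))
```

```text
[0.5891 0.303  0.052 ] 0.0619 101.0
[0.5555 0.2972 0.052 ] 0.0625 100.5
[0.5224 0.2908 0.052 ] 0.0624 100.5
[0.4892 0.2834 0.052 ] 0.062 100.8
```

Run:
```python
from h import *
plan([.4892,.2834,.10],100.6)
plan([.4892,.2834,.034],100.6)
```

```text
row [1.06, -0.811, 1.976, -0.009, 0.002, -0.08] t 5.55 q [12.4 27.1 71.1 -0.  81.9  2.4] w 0.0201
row [1.06, -0.809, 3.296, -0.009, 0.002, -0.08] t 5.55 q [12.4 27.1 71.1 -0.  81.9  2.4] w 0.0201
```

Request:
{"api": "send_rows", "payload": {
  "targets": [
    [1.06,-0.81,1.0,0,0,-0.08,20],
    [1.06,-0.81,1.9,0,0,-0.08,20],
    [1.06,-0.81,1.9,0,0,-0.08,20],
    [1.06,-0.81,1.9,0,0,-0.08,20]
  ]
}}

```text
time_s: 6.05
position: [0.4913, 0.2835, 0.1063]
tool_rot: [[-0.184, 0.983, 0.003], [0.983, 0.184, 0.001], [0.0, 0.003, -1.0]]
ft_force: [-0.1, 1.5, -0.2]
grip_width: 0.02
```

Run:
```python
from h import *
plan([.4892,.2834,.034],100.6)
s=status.observe();T=wcam(s);im,d=vision.get_image('wrist');save('w5.png',cv2.resize(im,(800,600)));np.savez('w5.npz',im=im,d=d,T=T)
```

```text
row [0.006, -0.046, 1.447, 0.022, -0.001, -0.0] t 6.05 q [18.  30.2 82.5 -0.  67.1  7.4] w 0.02
```

View pics/w5.png

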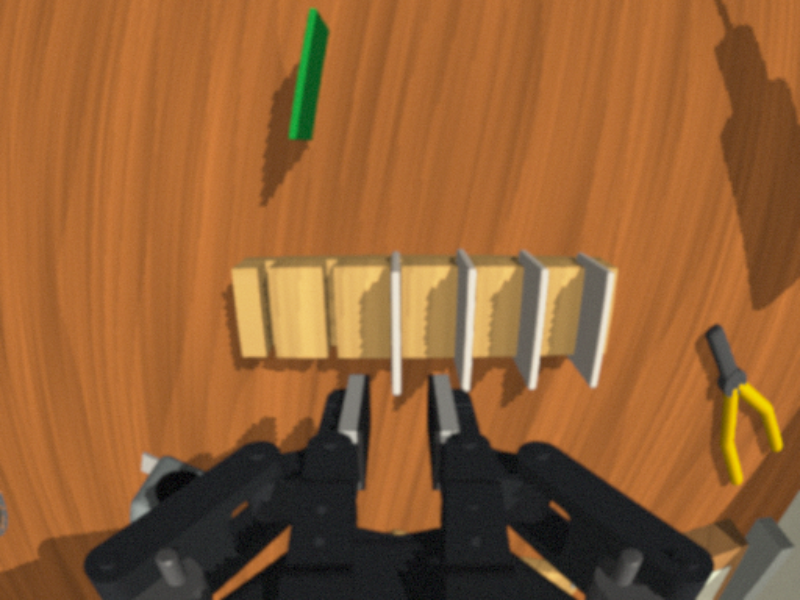

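Request:
{"api": "send_rows", "payload": {
  "targets": [
    [0,-0.01,0.7,0,0,0,20],
    [0,-0.01,1.42,0,0,0,20],
    [0,-0.01,1.42,0,0,0,20],
    [0,-0.01,1.42,0,0,0,20]
  ],
  "grip_force": 30
}}

```text
time_s: 6.6
position: [0.4905, 0.2843, 0.0356]
tool_rot: [[-0.185, 0.983, 0.004], [0.983, 0.185, 0.001], [0.0, 0.004, -1.0]]
ft_force: [-0.3, 0.5, 0.9]
grip_width: 0.0196
```

Request:
{"api": "send_rows", "payload": {
  "targets": [
    [0,0,0,0,0,0,0],
    [0,0,0,0,0,0,0],
    [0,0,0,0,0,0,0],
    [0,0,0,0,0,0,0]
  ]
}}

```text
time_s: 7.1
position: [0.49, 0.2844, 0.0353]
tool_rot: [[-0.186, 0.983, 0.004], [0.983, 0.186, 0.001], [0.0, 0.004, -1.0]]
ft_force: [-0.8, -1.1, 6.0]
grip_width: 0.0031
```

Request:
{"api": "send_rows", "payload": {
  "targets": [
    [0,0,-0.5,0,0,0,0],
    [0,0,-1.5,0,0,0,0],
    [0,0,-2.7,0,0,0,0],
    [0,0,-2.7,0,0,0,0],
    [0,0,-2.7,0,0,0,0]
  ]
}}

```text
time_s: 7.72
position: [0.4887, 0.2842, 0.1686]
tool_rot: [[-0.186, 0.983, 0.0], [0.983, 0.186, 0.0], [0.0, 0.0, -1.0]]
ft_force: [-0.7, -0.1, -0.7]
grip_width: 0.003
```

Run:
```python
from h import *
plan([.6043,-.0378,.16],109)
s=status.observe();T=wcam(s);im,d=vision.get_image('wrist');save('w6.png',cv2.resize(im,(800,600)));np.savez('w6.npz',im=im,d=d,T=T)
```

```text
row [-6.757, 1.076, 0.172, 0.003, -0.0, -1.036] t 7.725 q [18.2 26.3 77.9 -0.  75.8  7.5] w 0.003
```

View pics/w6.png

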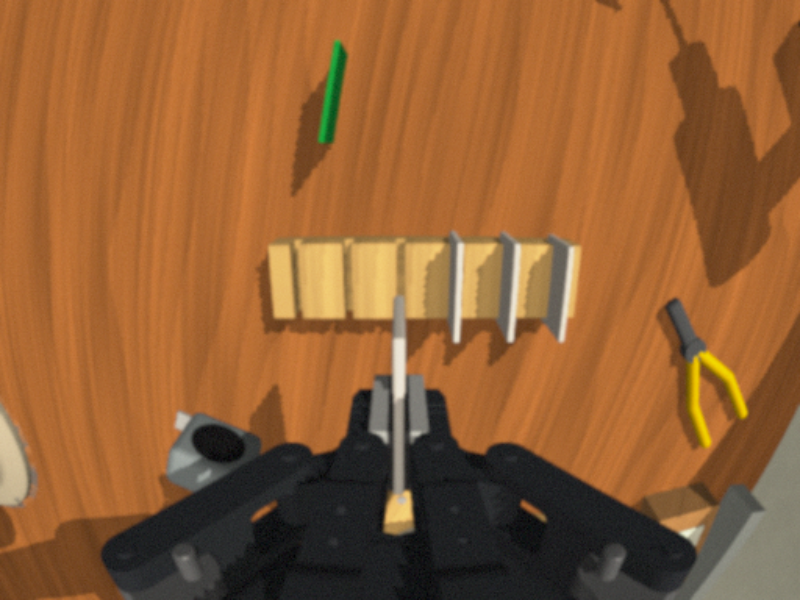

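Request:
{"api": "send_rows", "payload": {
  "targets": [
    [-6.76,1.08,0.1,0,0,-1.04,0],
    [-6.76,1.08,0.1,0,0,-1.04,0],
    [-6.76,1.08,0.1,0,0,-1.04,0],
    [-6.76,1.08,0.1,0,0,-1.04,0],
    [-6.76,1.08,0.1,0,0,-1.04,0]
  ]
}}

```text
time_s: 8.4
position: [0.5947, -0.0117, 0.1624]
tool_rot: [[-0.326, 0.945, -0.002], [0.945, 0.326, 0.001], [0.001, -0.002, -1.0]]
ft_force: [0.5, 0.6, -0.5]
grip_width: 0.0034
```

Request:
{"api": "send_rows", "payload": {
  "targets": [
    [0,0,0,0,0,0,0],
    [0,0,0,0,0,0,0]
  ]
}}

```text
time_s: 8.65
position: [0.5941, -0.0095, 0.1626]
tool_rot: [[-0.326, 0.945, -0.002], [0.945, 0.326, 0.001], [0.002, -0.002, -1.0]]
ft_force: [1.0, -0.1, -0.3]
grip_width: 0.0032
```

Run:
```python
from h import *
plan([.6043,-.0378,.16],109)
s=status.observe();T=wcam(s);im,d=vision.get_image('wrist');save('w7.png',cv2.resize(im,(800,600)));np.savez('w7.npz',im=im,d=d,T=T)
```

```text
row [-0.602, 0.008, 0.052, -0.014, -0.011, 0.001] t 8.65 q [-12.3  29.4  73.3   0.   77.4 -31.3] w 0.0032
```

View pics/w7.png

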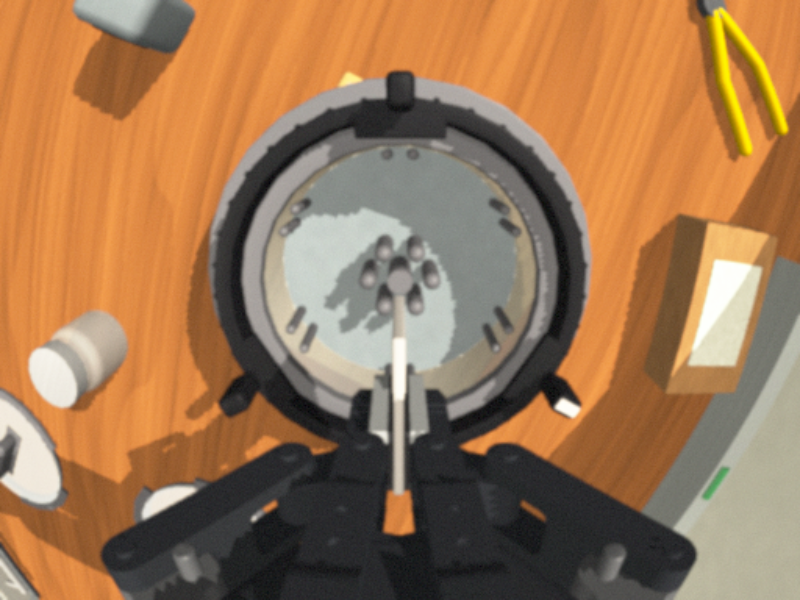

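Request:
{"api": "send_rows", "payload": {
  "targets": [
    [-0.6,0.01,0,0,0,0,0],
    [-0.6,0.01,0.7,0,0,0,0],
    [-0.6,0.01,1.3,0,0,0,0],
    [-0.6,0.01,1.3,0,0,0,0],
    [-0.6,0.01,1.3,0,0,0,0]
  ]
}}

```text
time_s: 9.32
position: [0.6054, -0.0372, 0.1001]
tool_rot: [[-0.327, 0.945, 0.002], [0.945, 0.327, -0.0], [-0.001, 0.001, -1.0]]
ft_force: [-0.3, -0.9, -0.7]
grip_width: 0.0033
```

Run:
```python
from h import *
plan([.6043,-.0378,.049],109)
s=status.observe();T=wcam(s);im,d=vision.get_image('wrist');save('w8.png',cv2.resize(im,(800,600)));np.savez('w8.npz',im=im,d=d,T=T)
```

```text
row [-0.003, -0.026, 1.021, 0.01, 0.006, 0.013] t 9.325 q [-14.7  34.1  76.1   0.   69.8 -33.8] w 0.0033
```

View pics/w8.png

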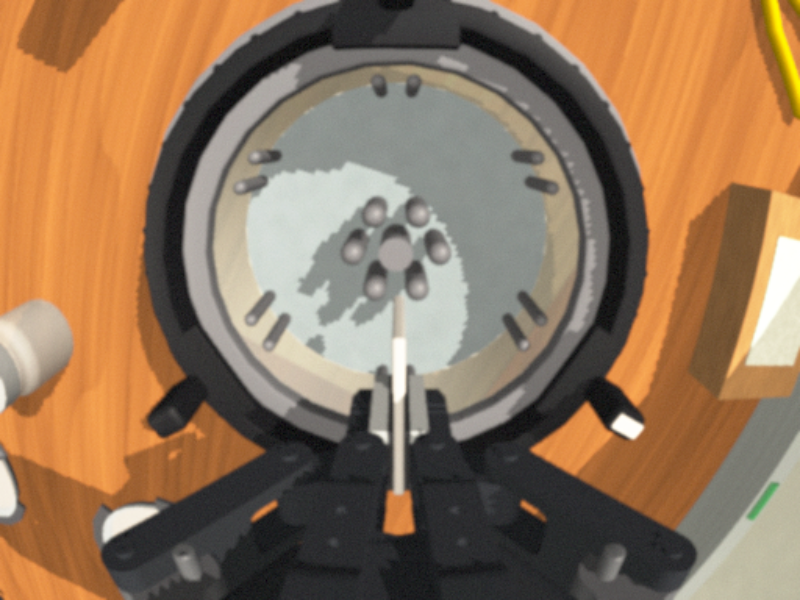

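Request:
{"api": "send_rows", "payload": {
  "targets": [
    [0,-0.02,0.2,0,0,0,0],
    [0,-0.02,0.45,0,0,0,0],
    [0,-0.02,0.7,0,0,0,0],
    [0,-0.02,1.0,0,0,0,0],
    [0,-0.02,1.0,0,0,0,0]
  ]
}}

```text
time_s: 10.0
position: [0.6043, -0.0384, 0.0486]
tool_rot: [[-0.325, 0.946, 0.001], [0.946, 0.325, -0.0], [-0.0, 0.001, -1.0]]
ft_force: [2.0, -3.0, -5.3]
grip_width: 0.0034
```

Run:
```python
from h import *
plan([.6043,-.0378,.049],109)
s=status.observe();print(s['ft_force']);T=wcam(s);im,d=vision.get_image('wrist');save('w9.png',cv2.resize(im,(800,600)));np.savez('w9.npz',im=im,d=d,T=T)
```

```text
row [0.011, 0.004, -0.008, 0.008, 0.003, -0.002] t 10.0 q [-14.8  37.5  79.3   0.   63.1 -33.8] w 0.0034
[ 1.95255421 -2.9718282  -5.26282539]
```

View pics/w9.png

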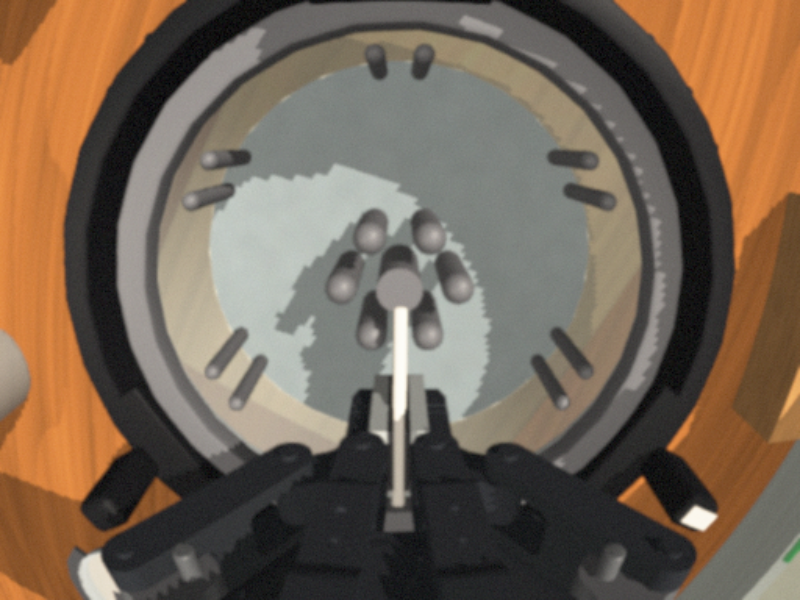

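Request:
{"api": "send_rows", "payload": {
  "targets": [
    [0,0,0,0,0,0,14],
    [0,0,0,0,0,0,14],
    [0,0,0,0,0,0,14],
    [0,0,-0.6,0,0,0,14],
    [0,0,-1.4,0,0,0,14]
  ]
}}

```text
time_s: 10.68
position: [0.6035, -0.0381, 0.1189]
tool_rot: [[-0.326, 0.945, -0.002], [0.945, 0.326, 0.001], [0.001, -0.002, -1.0]]
ft_force: [0.4, 0.1, 1.4]
grip_width: 0.0135
```

Request:
{"api": "send_rows", "payload": {
  "targets": [
    [0,0,-1,0,0,0,14],
    [0,0,-1,0,0,0,20],
    [0,0,-1,0,0,0,20]
  ]
}}

```text
time_s: 11.05
position: [0.6036, -0.0381, 0.1681]
tool_rot: [[-0.326, 0.945, -0.001], [0.945, 0.326, 0.0], [0.001, -0.001, -1.0]]
ft_force: [-0.8, 0.7, -0.2]
grip_width: 0.0203
```

Run:
```python
from h import *
plan([.5224,.2908,.12],100.6)
s=status.observe();print(s['ft_force']);T=wcam(s);im,d=vision.get_image('wrist');save('w10.png',cv2.resize(im,(800,600)));np.savez('w10.npz',im=im,d=d,T=T)
```

```text
row [6.748, 0.612, 0.966, -0.007, -0.004, 1.054] t 11.05 q [-14.8  30.1  71.1  -0.   78.9 -33.9] w 0.0203
[-0.82238952  0.66566502 -0.19605605]
```

View pics/w10.png

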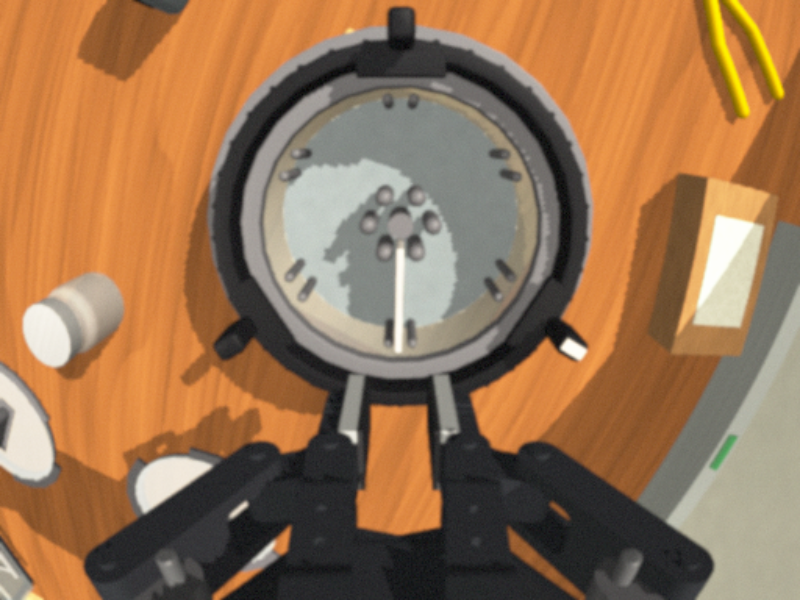

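Request:
{"api": "send_rows", "payload": {
  "targets": [
    [6.75,0.6,0.4,0,0,1.05,20],
    [6.75,0.6,0.4,0,0,1.05,20],
    [6.75,0.6,0.4,0,0,1.05,20],
    [6.75,0.6,0.4,0,0,1.05,20],
    [6.75,0.6,0.4,0,0,1.05,20]
  ]
}}

```text
time_s: 11.72
position: [0.5276, 0.2662, 0.1489]
tool_rot: [[-0.184, 0.983, -0.002], [0.983, 0.184, -0.001], [-0.0, -0.003, -1.0]]
ft_force: [1.1, -0.3, 0.3]
grip_width: 0.0198
```

Request:
{"api": "send_rows", "payload": {
  "targets": [
    [0.54,0,0.3,0,0,0,20],
    [0.54,0,0.6,0,0,0,20],
    [0.54,0,0.6,0,0,0,20]
  ]
}}

```text
time_s: 12.1
position: [0.5232, 0.29, 0.1183]
tool_rot: [[-0.184, 0.983, -0.004], [0.983, 0.184, -0.002], [-0.001, -0.004, -1.0]]
ft_force: [-0.0, -0.1, 1.1]
grip_width: 0.0201
```

Run:
```python
from h import *
plan([.5224,.2908,.036],100.6)
s=status.observe();print(s['ft_force']);T=wcam(s);im,d=vision.get_image('wrist');save('w11.png',cv2.resize(im,(800,600)));np.savez('w11.npz',im=im,d=d,T=T)
```

```text
row [0.02, -0.006, 1.647, -0.03, 0.006, 0.0] t 12.1 q [17.7 32.3 76.  -0.  71.9  7.1] w 0.0201
[-0.02996304 -0.10913185  1.12617303]
```

View pics/w11.png

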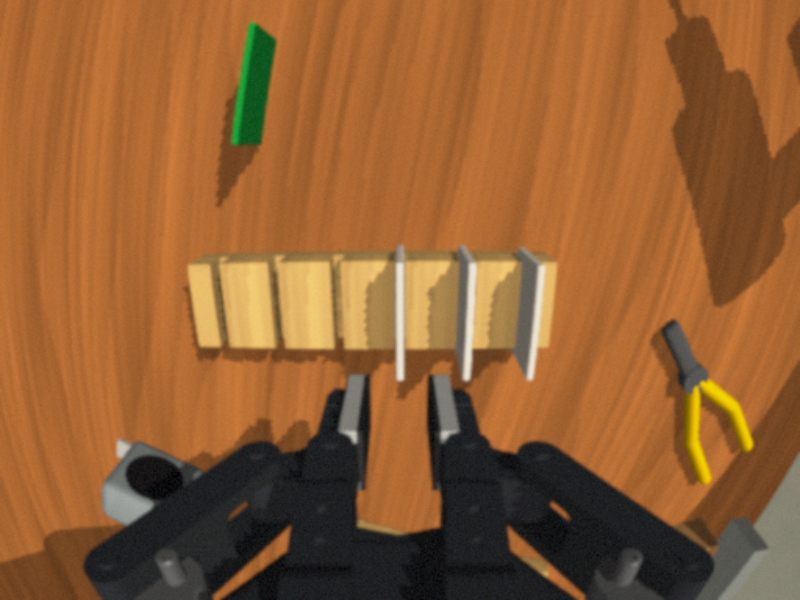

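Request:
{"api": "send_rows", "payload": {
  "targets": [
    [0.02,0.01,0.8,0,0,0,20],
    [0.02,0.01,1.64,0,0,0,20],
    [0.02,0.01,1.64,0,0,0,20],
    [0.02,0.01,1.64,0,0,0,0],
    [0.02,0.01,1.64,0,0,0,0]
  ]
}}

```text
time_s: 12.78
position: [0.5246, 0.2919, 0.0401]
tool_rot: [[-0.184, 0.983, 0.002], [0.983, 0.184, 0.0], [-0.0, 0.002, -1.0]]
ft_force: [-1.9, -1.5, 1.4]
grip_width: 0.0032
```

Request:
{"api": "send_rows", "payload": {
  "targets": [
    [0,0,0,0,0,0,0],
    [0,0,0,0,0,0,0]
  ]
}}

```text
time_s: 13.02
position: [0.5246, 0.292, 0.04]
tool_rot: [[-0.185, 0.983, 0.002], [0.983, 0.185, 0.0], [-0.0, 0.002, -1.0]]
ft_force: [-2.3, -2.9, 7.5]
grip_width: 0.0034
```

Request:
{"api": "send_rows", "payload": {
  "targets": [
    [0,0,-0.5,0,0,0,0],
    [0,0,-1.5,0,0,0,0],
    [0,0,-2.6,0,0,0,0],
    [0,0,-2.6,0,0,0,0]
  ]
}}

```text
time_s: 13.52
position: [0.5261, 0.2929, 0.1737]
tool_rot: [[-0.185, 0.983, 0.011], [0.983, 0.185, 0.004], [0.002, 0.011, -1.0]]
ft_force: [0.1, -0.7, -0.0]
grip_width: 0.003
```

Run:
```python
from h import *
plan([.5777,.0398,.155],109)
```

```text
row [-5.166, 0.075, 0.367, 0.08, -0.006, -1.045] t 13.525 q [17.8 29.3 71.6  0.  78.5  7.2] w 0.003
```

Request:
{"api": "send_rows", "payload": {
  "targets": [
    [-5.15,0.08,0.2,0,0,-1.05,0],
    [-5.15,0.08,0.2,0,0,-1.05,0],
    [-5.15,0.08,0.2,0,0,-1.05,0],
    [-5.15,0.08,0.2,0,0,-1.05,0],
    [-5.15,0.08,0.2,0,0,-1.05,0]
  ]
}}

```text
time_s: 14.15
position: [0.5761, 0.0362, 0.1576]
tool_rot: [[-0.322, 0.947, -0.0], [0.947, 0.322, -0.0], [-0.0, -0.0, -1.0]]
ft_force: [0.7, 0.0, 0.7]
grip_width: 0.0029
```

Request:
{"api": "send_rows", "payload": {
  "targets": [
    [0,0,0,0,0,0,0]
  ]
}}

```text
time_s: 14.28
position: [0.5754, 0.0397, 0.158]
tool_rot: [[-0.325, 0.946, -0.0], [0.946, 0.325, 0.0], [0.001, -0.0, -1.0]]
ft_force: [-0.1, 0.4, 0.1]
grip_width: 0.003
```

Run:
```python
from h import *
plan([.5777,.0398,.105],109)
s=status.observe();print(s['ft_force']);T=wcam(s);im,d=vision.get_image('wrist');save('w12.png',cv2.resize(im,(800,600)));np.savez('w12.npz',im=im,d=d,T=T)
```

```text
row [-0.013, 0.044, 1.059, -0.002, -0.004, -0.003] t 14.275 q [ -7.8  28.   76.8   0.   75.3 -26.8] w 0.003
[-0.06395524  0.42166311  0.06284694]
```

View pics/w12.png

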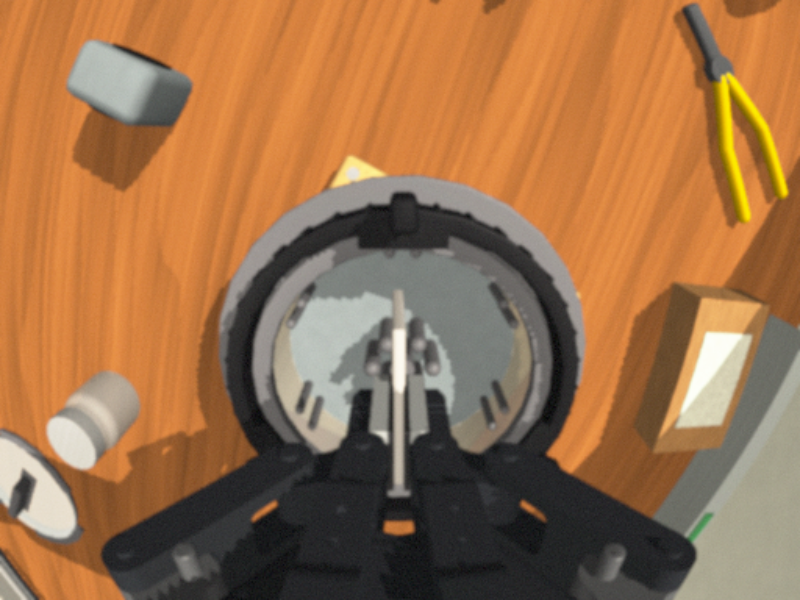

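Request:
{"api": "send_rows", "payload": {
  "targets": [
    [-0.01,0.045,0.5,0,0,0,0],
    [-0.01,0.045,1.06,0,0,0,0],
    [-0.01,0.045,1.06,0,0,0,0],
    [-0.01,0.045,1.06,0,0,0,0]
  ]
}}

```text
time_s: 14.82
position: [0.5782, 0.0409, 0.1065]
tool_rot: [[-0.327, 0.945, 0.002], [0.945, 0.327, -0.0], [-0.001, 0.001, -1.0]]
ft_force: [-0.2, 0.3, 0.4]
grip_width: 0.003
```

Run:
```python
from h import *
plan([.5777,.0398,.0535],109)
s=status.observe();print(s['ft_force']);T=wcam(s);im,d=vision.get_image('wrist');save('w13.png',cv2.resize(im,(800,600)));np.savez('w13.npz',im=im,d=d,T=T)
```

```text
row [-0.016, -0.019, 1.059, 0.011, 0.005, 0.013] t 14.825 q [ -7.7  31.3  80.3   0.   68.3 -26.8] w 0.003
[-0.22252053  0.2899591   0.43354862]
```

View pics/w13.png

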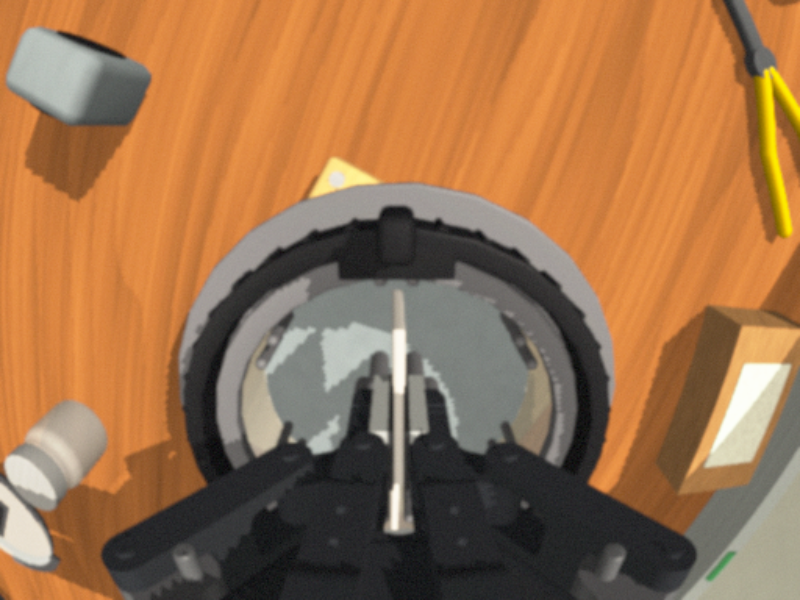

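Request:
{"api": "send_rows", "payload": {
  "targets": [
    [-0.01,-0.015,0.2,0,0,0,0],
    [-0.01,-0.015,0.5,0,0,0,0],
    [-0.01,-0.015,0.8,0,0,0,0],
    [-0.01,-0.015,1.03,0,0,0,0],
    [-0.01,-0.015,1.03,0,0,0,0]
  ]
}}

```text
time_s: 15.5
position: [0.577, 0.0393, 0.0528]
tool_rot: [[-0.326, 0.945, -0.001], [0.945, 0.326, 0.0], [0.001, -0.001, -1.0]]
ft_force: [-0.0, -0.1, 0.4]
grip_width: 0.0028
```

No contact force, seated height reached. Release.

Request:
{"api": "send_rows", "payload": {
  "targets": [
    [0,0,0,0,0,0,14],
    [0,0,0,0,0,0,14],
    [0,0,0,0,0,0,14],
    [0,0,-0.6,0,0,0,14],
    [0,0,-1.4,0,0,0,14]
  ]
}}

```text
time_s: 16.12
position: [0.5768, 0.0393, 0.1241]
tool_rot: [[-0.326, 0.945, -0.002], [0.945, 0.326, 0.0], [0.001, -0.002, -1.0]]
ft_force: [0.2, -0.3, -0.2]
grip_width: 0.014
```

Request:
{"api": "send_rows", "payload": {
  "targets": [
    [0,0,-1,0,0,0,14],
    [-0.5,0,-1,0,0,0,20],
    [-1,0,-1,0,0,0,20],
    [-1,0,-1,0,0,0,20]
  ]
}}

```text
time_s: 16.62
position: [0.5938, -0.0097, 0.1729]
tool_rot: [[-0.324, 0.946, -0.001], [0.946, 0.324, 0.0], [0.001, -0.001, -1.0]]
ft_force: [0.5, -0.2, 0.8]
grip_width: 0.0202
```

Run:
```python
from h import *
plan([.5555,.2972,.155],100.6)
s=status.observe();print(s['ft_force']);T=wcam(s);im,d=vision.get_image('wrist');save('w14.png',cv2.resize(im,(800,600)));np.savez('w14.npz',im=im,d=d,T=T)
```

```text
row [6.055, 1.263, 0.361, -0.009, -0.004, 1.036] t 16.625 q [-12.3  28.8  72.6  -0.   78.7 -31.2] w 0.0202
[ 0.52797754 -0.21289885  0.79726457]
```

View pics/w14.png

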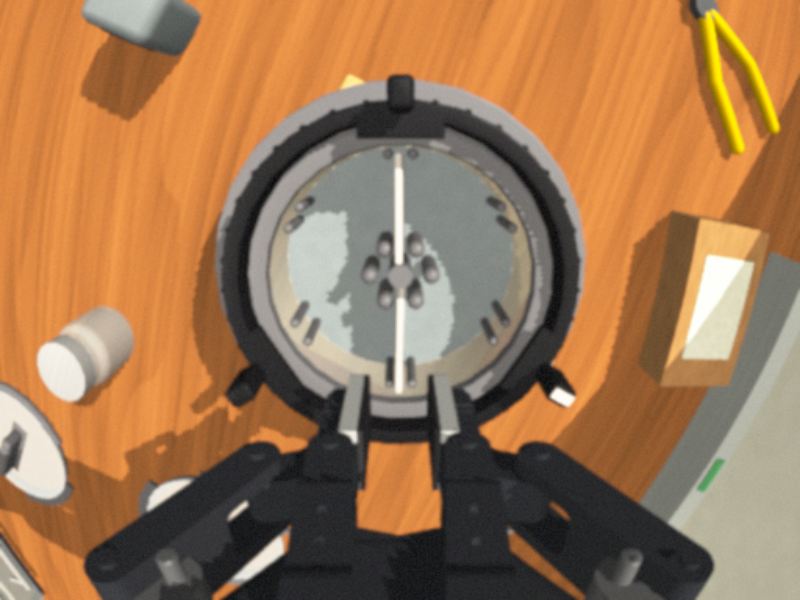

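Two seated in opposite slots (plates along column 400). Next divider D1.

Request:
{"api": "send_rows", "payload": {
  "targets": [
    [6.06,1.26,0.4,0,0,1.04,20],
    [6.06,1.26,0.4,0,0,1.04,20],
    [6.06,1.26,0.4,0,0,1.04,20],
    [6.06,1.26,0.4,0,0,1.04,20],
    [6.06,1.26,0.4,0,0,1.04,20]
  ]
}}

```text
time_s: 17.3
position: [0.5531, 0.3015, 0.1532]
tool_rot: [[-0.186, 0.982, -0.001], [0.982, 0.186, -0.0], [0.0, -0.001, -1.0]]
ft_force: [1.0, -0.1, -0.2]
grip_width: 0.02
```

Request:
{"api": "send_rows", "payload": {
  "targets": [
    [0,0,0.5,0,0,0,20],
    [0,0,0.6,0,0,0,20],
    [0,0,0.6,0,0,0,20]
  ]
}}

```text
time_s: 17.68
position: [0.5543, 0.2986, 0.1239]
tool_rot: [[-0.185, 0.983, -0.001], [0.983, 0.185, -0.0], [-0.0, -0.001, -1.0]]
ft_force: [-0.3, -0.3, -0.5]
grip_width: 0.02
```

Run:
```python
from h import *
plan([.5555,.2972,.036],100.6)
s=status.observe();print(s['ft_force']);T=wcam(s);im,d=vision.get_image('wrist');save('w15.png',cv2.resize(im,(800,600)));np.savez('w15.npz',im=im,d=d,T=T)
```

```text
row [-0.032, 0.019, 1.757, -0.005, 0.0, 0.009] t 17.675 q [17.6 34.8 70.2  0.  75.1  6.9] w 0.02
[-0.34706494 -0.25387344 -0.5240316 ]
```

View pics/w15.png

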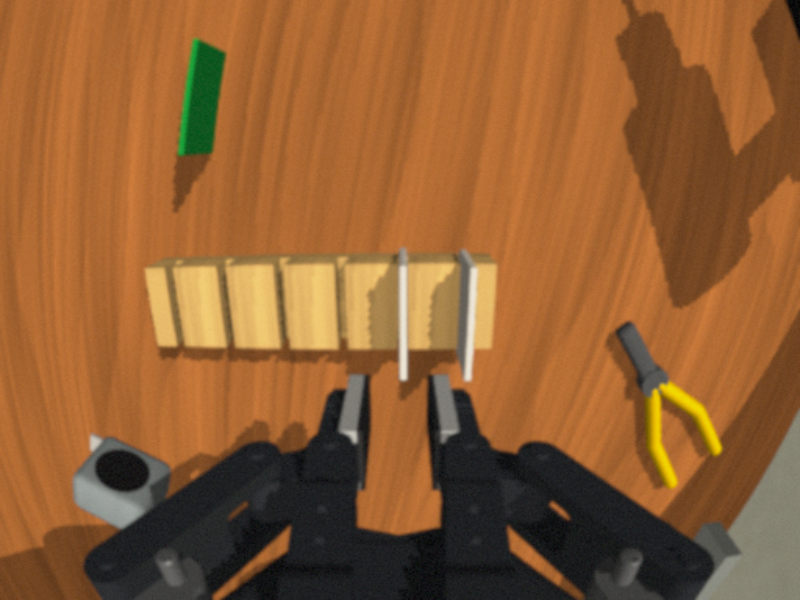

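Request:
{"api": "send_rows", "payload": {
  "targets": [
    [-0.03,0.03,0.8,0,0,0,20],
    [-0.03,0.03,1.74,0,0,0,20],
    [-0.03,0.03,1.74,0,0,0,20],
    [-0.03,0.03,1.74,0,0,0,20],
    [-0.03,0.03,1.74,0,0,0,0]
  ]
}}

```text
time_s: 18.35
position: [0.5572, 0.2981, 0.0392]
tool_rot: [[-0.186, 0.983, 0.004], [0.983, 0.186, 0.001], [0.0, 0.004, -1.0]]
ft_force: [-1.2, 0.4, 13.8]
grip_width: 0.003
```

Request:
{"api": "send_rows", "payload": {
  "targets": [
    [0,0,0,0,0,0,0],
    [0,0,0,0,0,0,0],
    [0,0,0,0,0,0,0]
  ]
}}

```text
time_s: 18.73
position: [0.5573, 0.2981, 0.0393]
tool_rot: [[-0.186, 0.983, 0.004], [0.983, 0.186, 0.001], [0.0, 0.004, -1.0]]
ft_force: [-0.0, -1.1, 7.2]
grip_width: 0.0031
```

Request:
{"api": "send_rows", "payload": {
  "targets": [
    [0,0,-0.5,0,0,0,0],
    [0,0,-1.5,0,0,0,0],
    [0,0,-2.6,0,0,0,0],
    [0,0,-2.6,0,0,0,0]
  ]
}}

```text
time_s: 19.23
position: [0.5578, 0.2985, 0.1727]
tool_rot: [[-0.186, 0.982, 0.01], [0.983, 0.186, 0.003], [0.001, 0.011, -1.0]]
ft_force: [0.1, 0.1, -0.7]
grip_width: 0.0027
```

Run:
```python
from h import *
plan([.6179,.0319,.155],49)
```

```text
row [-5.463, 0.185, 0.35, 0.067, -0.043, 6.465] t 19.225 q [17.4 32.3 66.2  0.  80.9  6.7] w 0.0027
```

Request:
{"api": "send_rows", "payload": {
  "targets": [
    [-5.46,0.18,0.2,0,0,6.46,0],
    [-5.46,0.18,0.2,0,0,6.46,0],
    [-5.46,0.18,0.2,0,0,6.46,0],
    [-5.46,0.18,0.2,0,0,6.46,0],
    [-5.46,0.18,0.2,0,0,6.46,0]
  ]
}}

```text
time_s: 19.85
position: [0.6158, 0.0278, 0.1563]
tool_rot: [[0.662, 0.749, -0.001], [0.749, -0.662, -0.0], [-0.001, -0.0, -1.0]]
ft_force: [-0.5, 1.2, 0.3]
grip_width: 0.0029
```

Request:
{"api": "send_rows", "payload": {
  "targets": [
    [0,0,0,0,0,0,0],
    [0,0,0,0,0,0,0]
  ]
}}

```text
time_s: 20.1
position: [0.6153, 0.0322, 0.1567]
tool_rot: [[0.653, 0.757, -0.001], [0.757, -0.653, 0.0], [-0.0, -0.001, -1.0]]
ft_force: [-0.5, -0.1, -0.2]
grip_width: 0.0029
```

Run:
```python
from h import *
plan([.6179,.0319,.105],49)
s=status.observe();print(s['ft_force']);T=wcam(s);im,d=vision.get_image('wrist');save('w16.png',cv2.resize(im,(800,600)));np.savez('w16.npz',im=im,d=d,T=T)
```

```text
row [0.03, 0.044, 1.034, -0.005, 0.001, 0.025] t 20.1 q [-8.  31.8 70.1  0.  78.2 32.8] w 0.0029
[-0.51501455 -0.14297859 -0.22800434]
```

View pics/w16.png

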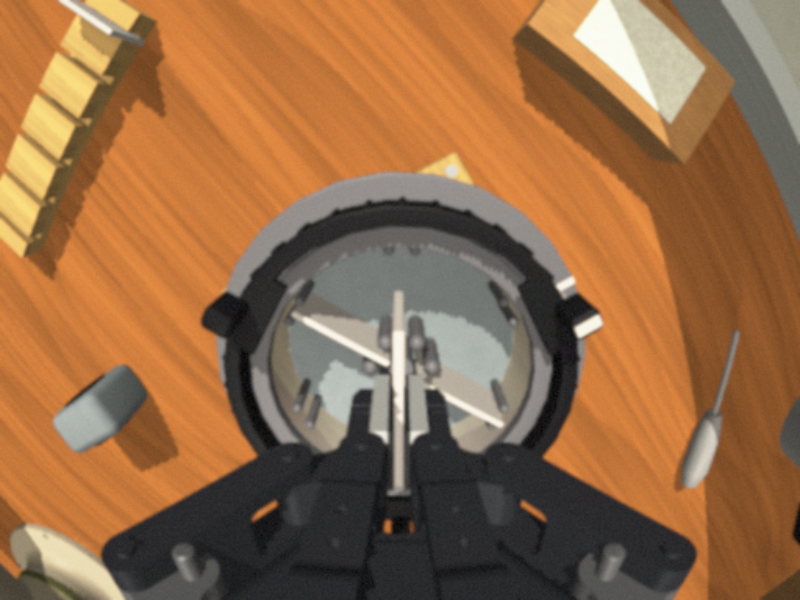

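Request:
{"api": "send_rows", "payload": {
  "targets": [
    [0.03,0.045,0.5,0,0,0,0],
    [0.03,0.045,1.03,0,0,0,0],
    [0.03,0.045,1.03,0,0,0,0],
    [0.03,0.045,1.03,0,0,0,0]
  ]
}}

```text
time_s: 20.65
position: [0.6188, 0.0316, 0.1065]
tool_rot: [[0.654, 0.756, 0.002], [0.756, -0.654, -0.0], [0.001, 0.001, -1.0]]
ft_force: [0.1, 0.4, -0.6]
grip_width: 0.0029
```

Run:
```python
from h import *
plan([.6179,.0319,.0525],49)
s=status.observe();print(s['ft_force']);T=wcam(s);im,d=vision.get_image('wrist');save('w17.png',cv2.resize(im,(800,600)));np.savez('w17.npz',im=im,d=d,T=T)
```

```text
row [-0.007, -0.019, 1.08, 0.009, -0.006, 0.015] t 20.65 q [-8.  34.8 73.3  0.  71.8 32.9] w 0.0029
[ 0.09972462  0.41918991 -0.61233347]
```

View pics/w17.png

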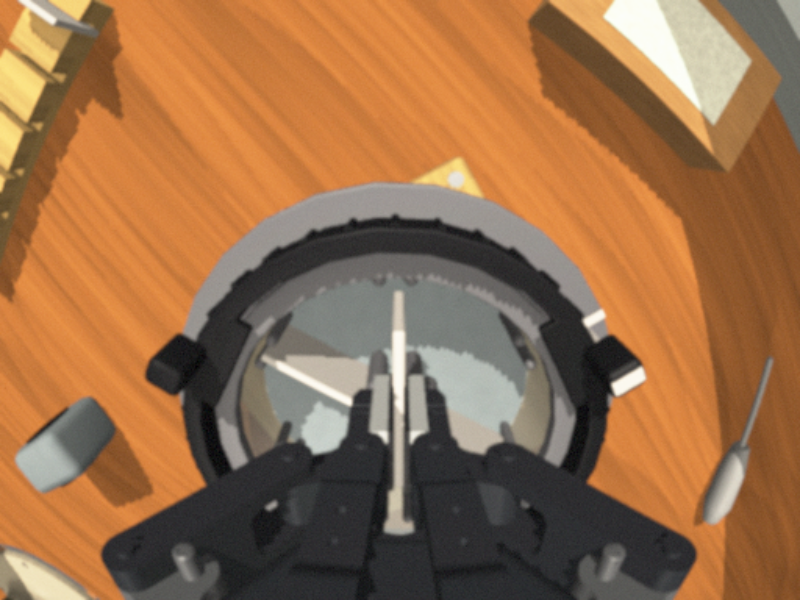

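Request:
{"api": "send_rows", "payload": {
  "targets": [
    [-0.01,-0.02,0.2,0,0,0,0],
    [-0.01,-0.02,0.5,0,0,0,0],
    [-0.01,-0.02,0.8,0,0,0,0],
    [-0.01,-0.02,1.05,0,0,0,0],
    [-0.01,-0.02,1.05,0,0,0,0]
  ]
}}

```text
time_s: 21.32
position: [0.617, 0.0311, 0.0518]
tool_rot: [[0.656, 0.755, -0.001], [0.755, -0.656, 0.0], [-0.001, -0.001, -1.0]]
ft_force: [0.1, 0.0, -0.3]
grip_width: 0.0031
```

Request:
{"api": "send_rows", "payload": {
  "targets": [
    [0,0,0,0,0,0,14],
    [0,0,0,0,0,0,14],
    [0,0,0,0,0,0,14],
    [0,0,-0.6,0,0,0,14],
    [0,0,-1.4,0,0,0,14]
  ]
}}

```text
time_s: 21.95
position: [0.6168, 0.0312, 0.123]
tool_rot: [[0.656, 0.755, -0.002], [0.755, -0.656, 0.0], [-0.001, -0.002, -1.0]]
ft_force: [-0.2, -0.3, 0.4]
grip_width: 0.0139
```

Request:
{"api": "send_rows", "payload": {
  "targets": [
    [0,0,-1,0,0,0,14],
    [-0.6,0,-1,0,0,0,20],
    [-1.4,0,-1,0,0,0,20],
    [-1.4,0,-1,0,0,0,20]
  ]
}}

```text
time_s: 22.45
position: [0.5703, -0.0231, 0.1733]
tool_rot: [[0.657, 0.753, -0.0], [0.753, -0.657, -0.0], [-0.0, 0.0, -1.0]]
ft_force: [-0.4, 0.9, 0.4]
grip_width: 0.0197
```

Run:
```python
from h import *
plan([.5891,.303,.155],100.6)
s=status.observe();print(s['ft_force']);T=wcam(s);im,d=vision.get_image('wrist');save('w18.png',cv2.resize(im,(800,600)));np.savez('w18.npz',im=im,d=d,T=T)
```

```text
row [5.161, -4.004, 0.365, 0.0, 0.002, -6.463] t 22.45 q [-14.2  26.6  76.5  -0.   76.9  26.9] w 0.0197
[-0.37470451  0.90490749  0.42508749]
```

View pics/w18.png

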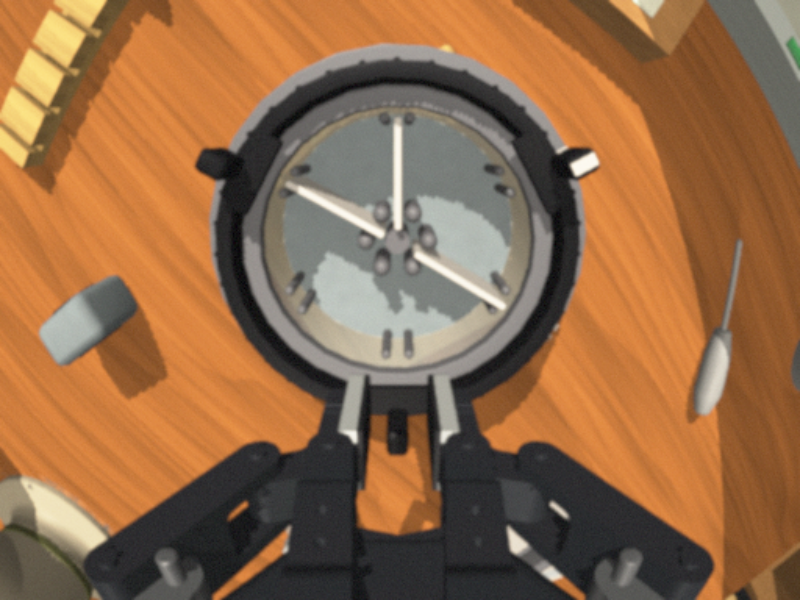

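Request:
{"api": "send_rows", "payload": {
  "targets": [
    [5.16,-4.0,0.4,0,0,-6.46,20],
    [5.16,-4.0,0.4,0,0,-6.46,20],
    [5.16,-4.0,0.4,0,0,-6.46,20],
    [5.16,-4.0,0.4,0,0,-6.46,20],
    [5.16,-4.0,0.4,0,0,-6.46,20]
  ]
}}

```text
time_s: 23.12
position: [0.5887, 0.293, 0.1536]
tool_rot: [[-0.192, 0.981, 0.0], [0.981, 0.192, 0.0], [0.0, 0.001, -1.0]]
ft_force: [0.7, 0.2, -0.3]
grip_width: 0.0199
```

Run:
```python
from h import *
plan([.5891,.303,.12],100.6)
```

```text
row [0.195, 0.046, 0.671, 0.004, -0.002, 0.059] t 23.125 q [16.2 35.9 62.6  0.  81.4  5.1] w 0.0199
```

Request:
{"api": "send_rows", "payload": {
  "targets": [
    [0.05,0.0,0.5,0,0,0,20],
    [0.05,0.0,0.6,0,0,0,20],
    [0.05,0,0.6,0,0,0,20]
  ]
}}

```text
time_s: 23.5
position: [0.5885, 0.292, 0.1239]
tool_rot: [[-0.185, 0.983, -0.0], [0.983, 0.185, -0.0], [-0.0, -0.0, -1.0]]
ft_force: [0.5, -0.1, -0.2]
grip_width: 0.0198
```

Run:
```python
from h import *
plan([.5891,.303,.037],100.6)
s=status.observe();print(s['ft_force']);T=wcam(s);im,d=vision.get_image('wrist');save('w19.png',cv2.resize(im,(800,600)));np.savez('w19.npz',im=im,d=d,T=T)
```

```text
row [0.214, 0.053, 1.738, -0.001, 0.0, 0.01] t 23.5 q [16.1 37.3 65.  -0.  77.6  5.4] w 0.0198
[ 0.46026618 -0.1407446  -0.19502813]
```

View pics/w19.png

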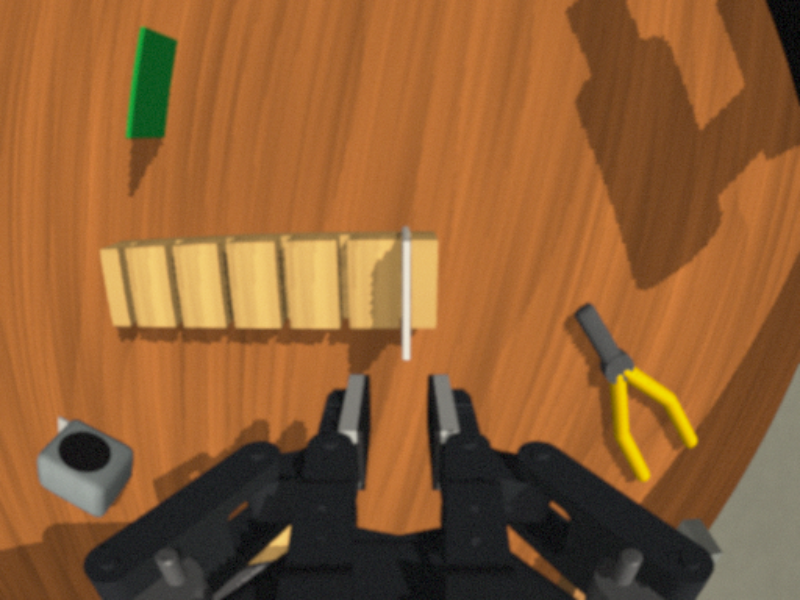

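Request:
{"api": "send_rows", "payload": {
  "targets": [
    [0.21,0.06,0.6,0,0,0,20],
    [0.21,0.06,1.72,0,0,0,20],
    [0.21,0.06,1.72,0,0,0,20],
    [0.21,0.06,1.72,0,0,0,20],
    [0.21,0.06,1.72,0,0,0,0]
  ]
}}

```text
time_s: 24.18
position: [0.5906, 0.3032, 0.0406]
tool_rot: [[-0.185, 0.983, 0.004], [0.983, 0.185, 0.001], [0.001, 0.004, -1.0]]
ft_force: [-2.5, -0.8, 15.3]
grip_width: 0.0028
```

Request:
{"api": "send_rows", "payload": {
  "targets": [
    [0,0,0,0,0,0,0],
    [0,0,0,0,0,0,0],
    [0,0,0,0,0,0,0]
  ]
}}

```text
time_s: 24.55
position: [0.5906, 0.3032, 0.0407]
tool_rot: [[-0.186, 0.983, 0.005], [0.983, 0.186, 0.001], [0.0, 0.005, -1.0]]
ft_force: [-0.3, -1.8, 6.8]
grip_width: 0.0031
```

Request:
{"api": "send_rows", "payload": {
  "targets": [
    [0,0,-0.5,0,0,0,0],
    [0,0,-1.5,0,0,0,0],
    [0,0,-2.6,0,0,0,0],
    [0,0,-2.6,0,0,0,0]
  ]
}}

```text
time_s: 25.05
position: [0.591, 0.3037, 0.1744]
tool_rot: [[-0.186, 0.983, 0.011], [0.983, 0.186, 0.003], [0.001, 0.012, -1.0]]
ft_force: [-0.0, -0.8, -1.7]
grip_width: 0.003
```

Run:
```python
from h import *
plan([.5641,-.0299,.16],49)
s=status.observe();T=wcam(s);im,d=vision.get_image('wrist');save('w20.png',im)
```

```text
row [-6.456, -1.773, 0.258, 0.073, -0.046, 6.464] t 25.05 q [17.  35.5 60.   0.  83.9  6.3] w 0.003
```

View pics/w20.png

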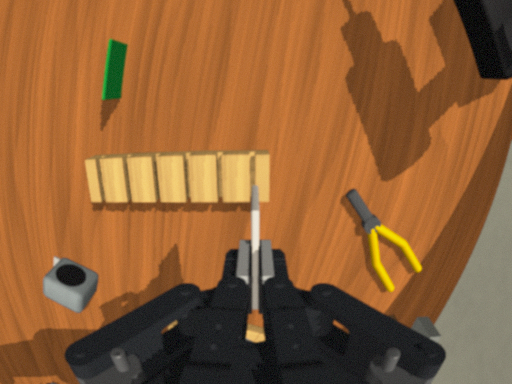

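Request:
{"api": "send_rows", "payload": {
  "targets": [
    [-6.46,-1.77,0.2,0,0,6.46,0],
    [-6.46,-1.77,0.2,0,0,6.46,0],
    [-6.46,-1.77,0.2,0,0,6.46,0],
    [-6.46,-1.77,0.2,0,0,6.46,0],
    [-6.46,-1.77,0.2,0,0,6.46,0]
  ]
}}

```text
time_s: 25.72
position: [0.5633, -0.0101, 0.1579]
tool_rot: [[0.66, 0.752, -0.001], [0.752, -0.66, 0.0], [-0.0, -0.001, -1.0]]
ft_force: [0.9, -0.5, -1.3]
grip_width: 0.0033
```

Run:
```python
from h import *
plan([.5641,-.0299,.158],49)
```

```text
row [-0.287, 0.273, -0.002, -0.006, 0.003, -0.034] t 25.725 q [-13.1  26.7  79.    0.   74.3  28.2] w 0.0033
```

Request:
{"api": "send_rows", "payload": {
  "targets": [
    [-0.25,0.25,0,0,0,0,0],
    [-0.25,0.25,0,0,0,0,0],
    [-0.25,0.25,0,0,0,0,0]
  ]
}}

```text
time_s: 26.1
position: [0.5653, -0.0244, 0.1582]
tool_rot: [[0.654, 0.756, -0.0], [0.756, -0.654, 0.001], [0.0, -0.001, -1.0]]
ft_force: [-0.2, 0.3, 0.8]
grip_width: 0.0027
```

Run:
```python
from h import *
plan([.5641,-.0299,.107],49)
s=status.observe();print(s['ft_force']);T=wcam(s);im,d=vision.get_image('wrist');save('w21.png',cv2.resize(im,(800,600)));np.savez('w21.npz',im=im,d=d,T=T)
```

```text
row [-0.099, 0.054, 1.025, -0.005, -0.001, 0.019] t 26.1 q [-14.5  26.9  78.6   0.   74.5  26.4] w 0.0027
[-0.24488481  0.29172871  0.84544168]
```

View pics/w21.png

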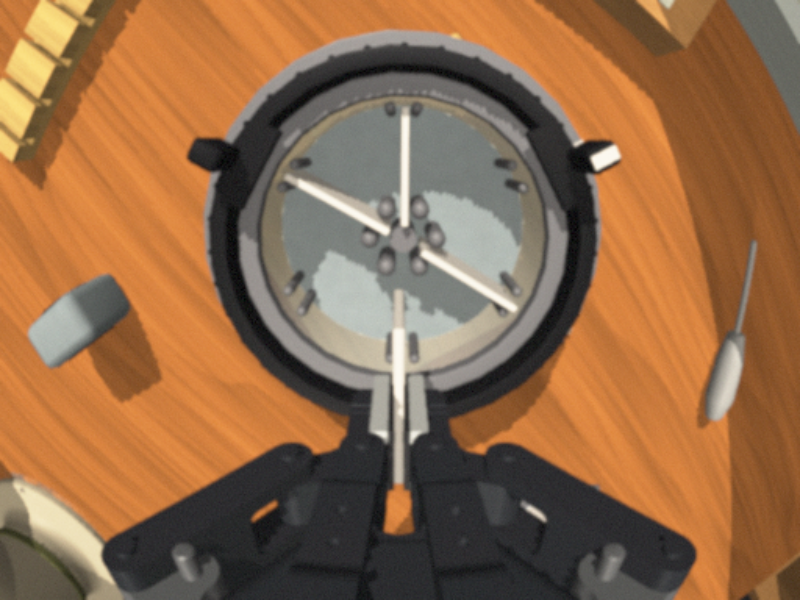

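Request:
{"api": "send_rows", "payload": {
  "targets": [
    [-0.1,0.05,0.4,0,0,0,0],
    [-0.1,0.05,1.02,0,0,0,0],
    [-0.1,0.05,1.02,0,0,0,0],
    [-0.1,0.05,1.02,0,0,0,0]
  ]
}}

```text
time_s: 26.65
position: [0.5646, -0.0307, 0.1085]
tool_rot: [[0.655, 0.756, 0.001], [0.756, -0.655, -0.0], [0.001, 0.001, -1.0]]
ft_force: [1.1, 0.1, 0.4]
grip_width: 0.0028
```

Run:
```python
from h import *
plan([.5641,-.0299,.053],49)
s=status.observe();print(s['ft_force']);T=wcam(s);im,d=vision.get_image('wrist');save('w22.png',cv2.resize(im,(800,600)));np.savez('w22.npz',im=im,d=d,T=T)
```

```text
row [0.005, -0.018, 1.11, 0.009, -0.005, 0.013] t 26.65 q [-15.1  29.9  82.6   0.   67.4  25.8] w 0.0028
[1.0976539  0.0913791  0.43854039]
```

View pics/w22.png

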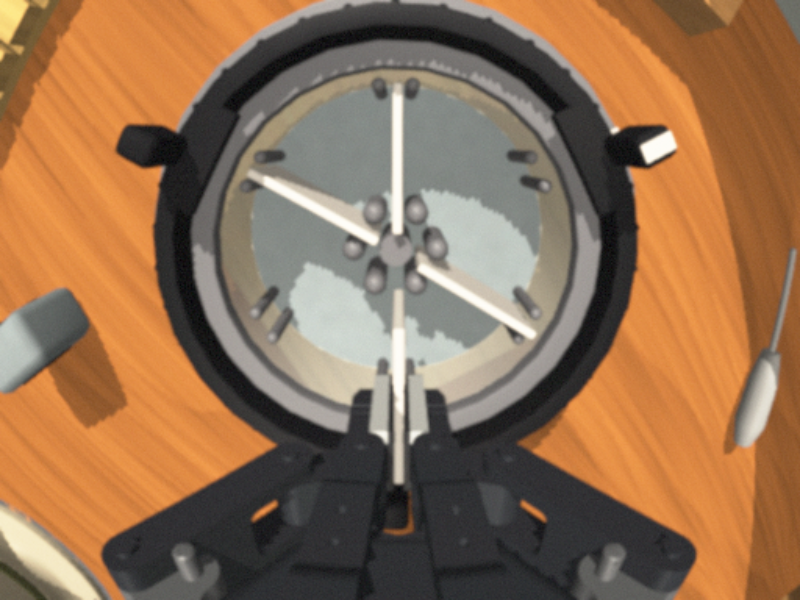

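Pin at 396, plate at 399: shift −0.02 and lower.

Request:
{"api": "send_rows", "payload": {
  "targets": [
    [0,-0.02,0.2,0,0,0,0],
    [0,-0.02,0.5,0,0,0,0],
    [0,-0.02,0.8,0,0,0,0],
    [0,-0.02,1.08,0,0,0,0],
    [0,-0.02,1.08,0,0,0,0]
  ]
}}

```text
time_s: 27.32
position: [0.5633, -0.0305, 0.0522]
tool_rot: [[0.656, 0.755, -0.001], [0.755, -0.656, 0.001], [0.0, -0.001, -1.0]]
ft_force: [3.0, 3.9, -1.8]
grip_width: 0.0028
```

Request:
{"api": "send_rows", "payload": {
  "targets": [
    [0,0,0,0,0,0,14],
    [0,0,0,0,0,0,14],
    [0,0,0,0,0,0,14],
    [0,0,-0.6,0,0,0,14],
    [0,0,-1.4,0,0,0,14]
  ]
}}

```text
time_s: 27.95
position: [0.5627, -0.0306, 0.1236]
tool_rot: [[0.656, 0.755, -0.002], [0.755, -0.656, 0.0], [-0.001, -0.002, -1.0]]
ft_force: [0.3, -0.3, -0.7]
grip_width: 0.0144
```

Request:
{"api": "send_rows", "payload": {
  "targets": [
    [0,0,-1,0,0,0,14],
    [0,0,-2,0,0,0,40],
    [0,0,-2.2,0,0,0,40],
    [0,0,-2.2,0,0,0,40]
  ]
}}

```text
time_s: 28.45
position: [0.5631, -0.0307, 0.2333]
tool_rot: [[0.656, 0.755, 0.0], [0.755, -0.656, -0.0], [0.0, 0.0, -1.0]]
ft_force: [0.7, -0.4, -0.2]
grip_width: 0.0399
```

Run:
```python
from h import *
plan([.5015,-.322,.155],80)
s=status.observe();print(s['ft_force']);T=wcam(s);im,d=vision.get_image('wrist');save('w23.png',cv2.resize(im,(800,600)));np.savez('w23.npz',im=im,d=d,T=T)
im,d=vision.get_image('top');save('top1.png',im);np.savez('top1.npz',im=im,d=d)
```

```text
row [-5.207, 2.89, 1.567, 0.002, 0.0, -3.872] t 28.45 q [-15.1  23.1  71.9  -0.   85.   25.8] w 0.0399
[ 0.66346    -0.41976159 -0.22249805]
```

View pics/w23.png

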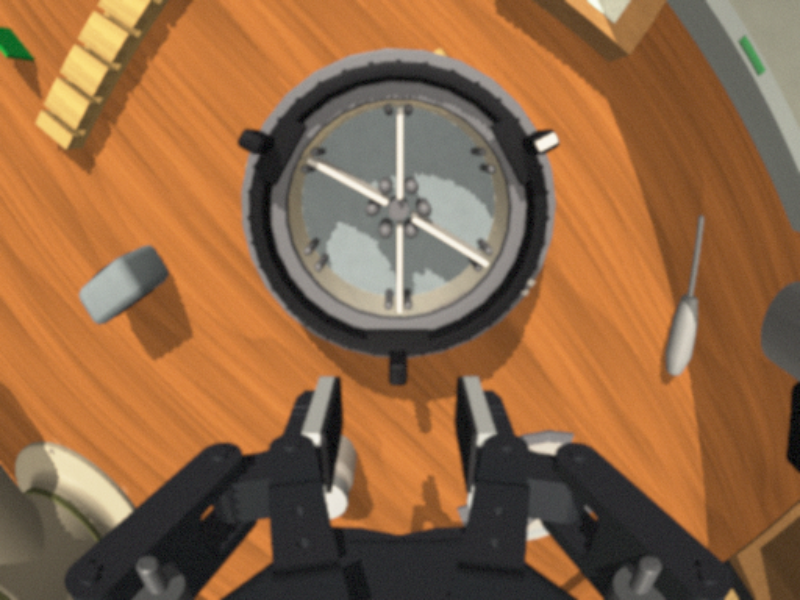

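View pics/top1.png

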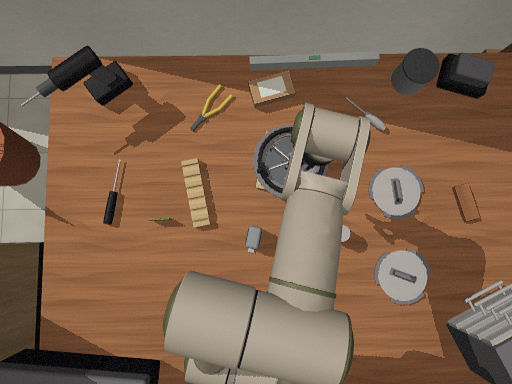

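Run:
```python
from h import *
z=np.load('w23.npz');T=z['T'];C=np.array([.591,.001])
for n,u,v in [('l0',544,141),('l1',397,362),('l2',249,140)]:
    p=wray(u*.64,v*.64,T,.114);w=p[:2]-C;print(n,p.round(4),np.hypot(*w).round(4),(np.rad2deg(np.arctan2(w[1],w[0]))+11).round(1))
plan([.455,-.328,.25],9)
```

```text
l0 [ 0.6846 -0.0161  0.114 ] 0.0952 0.7
l1 [ 0.5317 -0.0644  0.114 ] 0.0883 -121.2
l2 [0.5581 0.0947 0.114 ] 0.0993 120.3
row [-5.903, 2.274, -0.361, -0.014, 0.015, 5.003] t 28.55 q [-15.1  23.2  72.   -0.   85.   25.8] w 0.0399
```

Ring is at open (within ~1°). Go and look at the lid.

Request:
{"api": "send_rows", "payload": {
  "targets": [
    [-5.9,2.27,-0.36,0,0,5.0,40],
    [-5.9,2.27,-0.36,0,0,5.0,40],
    [-5.9,2.27,-0.36,0,0,5.0,40],
    [-5.9,2.27,-0.36,0,0,5.0,40],
    [-5.9,2.27,-0.36,0,0,5.0,40]
  ]
}}

```text
time_s: 29.18
position: [0.4557, -0.3255, 0.2497]
tool_rot: [[0.988, 0.155, -0.002], [0.155, -0.988, 0.002], [-0.002, -0.002, -1.0]]
ft_force: [0.3, -0.4, -0.2]
grip_width: 0.0397
```

Request:
{"api": "send_rows", "payload": {
  "targets": [
    [0,0,0,0,0,0,40],
    [0,0,0,0,0,0,40]
  ]
}}

```text
time_s: 29.42
position: [0.4567, -0.3236, 0.2499]
tool_rot: [[0.988, 0.157, -0.002], [0.157, -0.988, 0.002], [-0.001, -0.002, -1.0]]
ft_force: [0.5, 0.4, 0.2]
grip_width: 0.0398
```

Run:
```python
from h import *
plan([.455,-.328,.25],9)
s=status.observe();T=wcam(s);im,d=vision.get_image('wrist');save('w24.png',cv2.resize(im,(800,600)));np.savez('w24.npz',im=im,d=d,T=T)
im,d=vision.get_image('top');save('top2.png',im);np.savez('top2.npz',im=im,d=d)
```

```text
row [-0.047, 0.082, -0.002, -0.017, 0.009, 0.001] t 29.425 q [-47.4  22.2  70.7   0.   87.3  33.5] w 0.0398
```

View pics/w24.png

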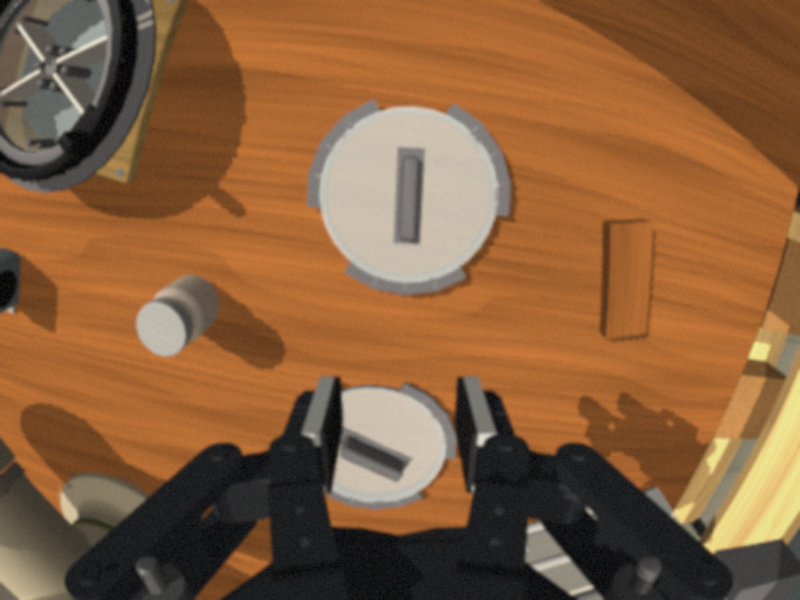

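```bash
cat > lidm.py <<'E'
from h import *
import sys
def lidpose(f,box):
    z=np.load(f);T=z['T'];P=wcloud(z['d'],T);im=z['im'].astype(int)
    x0,y0,x1,y1=box;P=P[y0:y1,x0:x1];I=im[y0:y1,x0:x1]
    h=P[(P[...,2]>.034)&(P[...,2]<.045)];rr=cv2.minAreaRect((h[:,:2]*1000).astype(np.float32));print('handle',len(h),h.mean(0).round(4),rr)
    g=(abs(I[...,0]-I[...,2])<40)&(I.sum(-1)>240)&(P[...,2]>.005)&(P[...,2]<.016)
    q=P[g];c=cv2.minEnclosingCircle((q[:,:2]*1000).astype(np.float32));print('disc',c,np.median(q[:,2]))
    m=(abs(I[...,0]-I[...,1])<30)&(I.sum(-1)>480)&(P[...,2]>.005)&(P[...,2]<.02)
    cn=max(cv2.findContours(m.astype(np.uint8),0,1)[0],key=len)[:,0];k=[P[v,u] for u,v in cn];k=np.array(k);print('plate',circfit(k))
lidpose(sys.argv[1],[int(v) for v in sys.argv[2:6]])
E
python3 lidm.py w24.npz 190 58 335 195
python3 - <<'E'
from h import *
z=np.load('w24.npz');T=z['T']
for n,u,v in [('htop',411,150),('hbot',406,243)]: print(n,wray(u*.64,v*.64,T,.038).round(4))
im=z['im'];save('w24c.png',cv2.resize(im[58:195,190:335],(635,600),interpolation=cv2.INTER_CUBIC))
E
```

```text
handle 607 [ 0.5016 -0.3237  0.0371] ((500.6181945800781, -323.8575134277344), (65.05826568603516, 14.228591918945312), 6.182831764221191)
disc ((501.4736328125, -324.14764404296875), 84.7445297241211) 0.010693367056062386
plate (np.float64(0.5012347092293756), np.float64(-0.32394148709908155), np.float64(0.07309414263131865), 317)
htop [ 0.5387 -0.3196  0.038 ]
hbot [ 0.4671 -0.3274  0.038 ]
```

View pics/w24c.png

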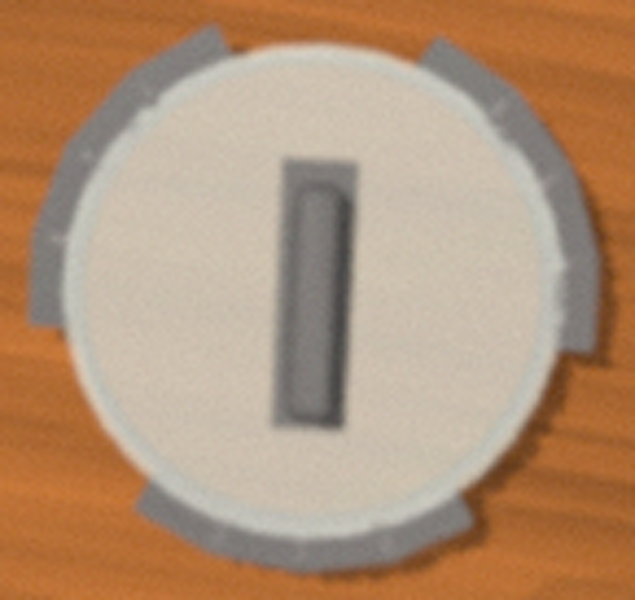

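Run:
```python
from h import *
plan([.5012,-.324,.08],6.2)
plan([.5012,-.324,.017],6.2)
```

```text
row [0.866, 0.168, 3.411, -0.009, 0.004, 0.365] t 29.525 q [-47.3  22.1  70.6   0.   87.3  33.5] w 0.0398
row [0.867, 0.169, 4.671, -0.009, 0.004, 0.365] t 29.525 q [-47.3  22.1  70.6   0.   87.3  33.5] w 0.0398
```

Request:
{"api": "send_rows", "payload": {
  "targets": [
    [0.87,0.17,1.2,0,0,0.36,34],
    [0.87,0.17,2.4,0,0,0.36,34],
    [0.87,0.17,3.4,0,0,0.36,34],
    [0.87,0.17,3.4,0,0,0.36,34],
    [0.87,0.17,3.4,0,0,0.36,34]
  ],
  "grip_force": 60
}}

```text
time_s: 30.15
position: [0.5023, -0.3257, 0.0836]
tool_rot: [[0.994, 0.108, 0.002], [0.108, -0.994, -0.002], [0.002, 0.003, -1.0]]
ft_force: [-0.3, -0.3, 0.1]
grip_width: 0.0341
```

Run:
```python
from h import *
plan([.5012,-.324,.017],6.2)
s=status.observe();T=wcam(s);im,d=vision.get_image('wrist');save('w25.png',cv2.resize(im,(800,600)));np.savez('w25.npz',im=im,d=d,T=T)
```

```text
row [-0.022, -0.041, 1.331, 0.018, -0.015, 0.001] t 30.15 q [-44.3  34.4  78.6   0.   66.8  39.5] w 0.0341
```

View pics/w25.png

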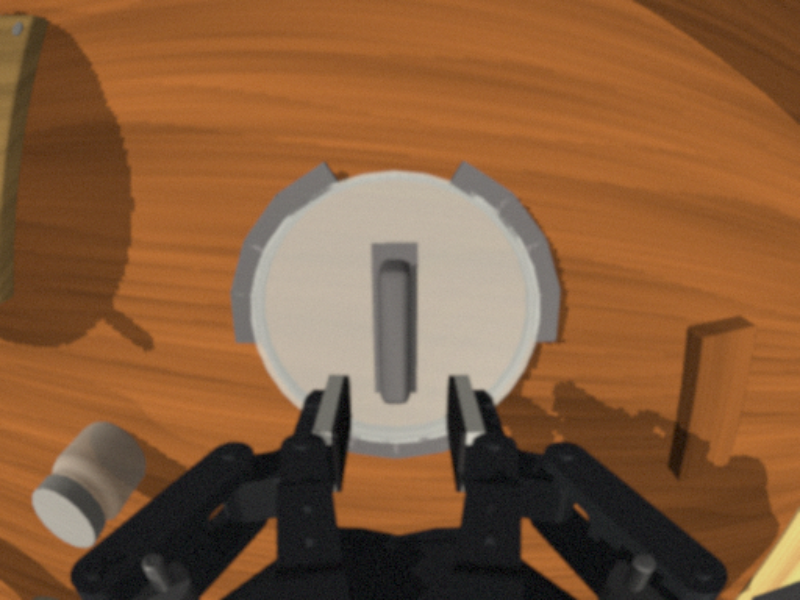

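Request:
{"api": "send_rows", "payload": {
  "targets": [
    [-0.02,-0.03,0.6,0,0,0,34],
    [-0.02,-0.03,1.28,0,0,0,34],
    [-0.02,-0.03,1.28,0,0,0,34],
    [-0.02,-0.03,1.28,0,0,0,34]
  ]
}}

```text
time_s: 30.7
position: [0.501, -0.3251, 0.0197]
tool_rot: [[0.994, 0.107, 0.003], [0.107, -0.994, -0.003], [0.003, 0.003, -1.0]]
ft_force: [-0.4, -0.3, -0.9]
grip_width: 0.0338
```

Request:
{"api": "send_rows", "payload": {
  "targets": [
    [0,0,0,0,0,0,4],
    [0,0,0,0,0,0,4],
    [0,0,0,0,0,0,4],
    [0,0,0,0,0,0,4]
  ]
}}

```text
time_s: 31.2
position: [0.5008, -0.3249, 0.0192]
tool_rot: [[0.994, 0.107, 0.002], [0.107, -0.994, -0.002], [0.002, 0.003, -1.0]]
ft_force: [-1.5, 0.6, 7.1]
grip_width: 0.0126
```

Request:
{"api": "send_rows", "payload": {
  "targets": [
    [0,0,-0.2,0,0,0,4],
    [0,0,-0.6,0,0,0,4],
    [0,0,-1.4,0,0,0,4],
    [0,0,-1.4,0,0,0,4]
  ]
}}

```text
time_s: 31.7
position: [0.5012, -0.3252, 0.0908]
tool_rot: [[0.994, 0.107, 0.005], [0.107, -0.994, -0.005], [0.004, 0.005, -1.0]]
ft_force: [-0.2, -0.4, -1.4]
grip_width: 0.0127
```

Run:
```python
from h import *
plan([.591,.001,.2],-11)
s=status.observe();T=wcam(s);im,d=vision.get_image('wrist');save('w26.png',cv2.resize(im,(800,600)));np.savez('w26.npz',im=im,d=d,T=T)
```

```text
row [2.494, -6.282, -2.205, 0.032, -0.036, 2.144] t 31.7 q [-44.3  33.8  78.5   0.   67.3  39.5] w 0.0127
```

View pics/w26.png

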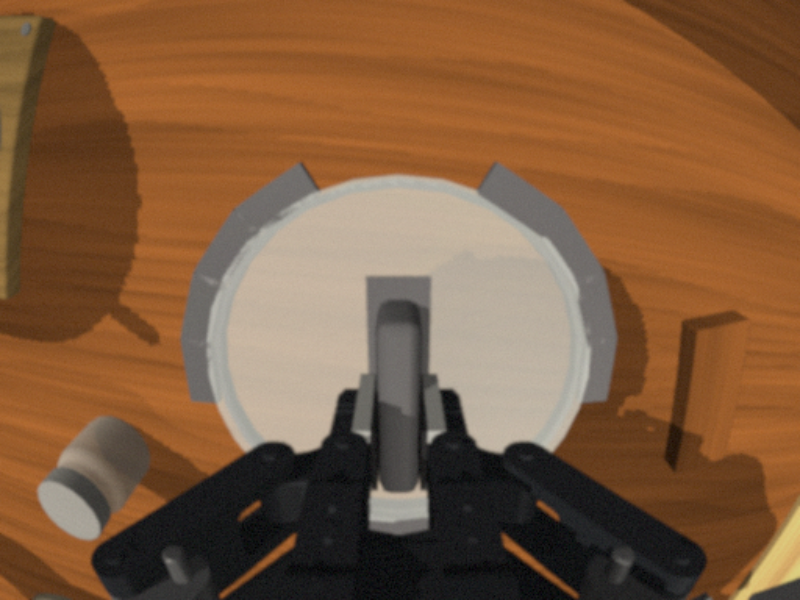

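Request:
{"api": "send_rows", "payload": {
  "targets": [
    [0,0,-1.1,0,0,0,4],
    [0,0,-2.2,0,0,0,4],
    [2.5,-6.28,-2.2,0,0,2.14,4],
    [2.5,-6.28,-2.2,0,0,2.14,4],
    [2.5,-6.28,-2.2,0,0,2.14,4]
  ]
}}

```text
time_s: 32.38
position: [0.5496, -0.1438, 0.1963]
tool_rot: [[0.981, -0.192, -0.002], [-0.192, -0.981, 0.001], [-0.002, -0.001, -1.0]]
ft_force: [1.1, 0.1, -1.0]
grip_width: 0.0126
```

Run:
```python
from h import *
plan([.591,.001,.2],-11)
```

```text
row [0.256, -3.0, -0.073, -0.004, 0.013, -0.01] t 32.375 q [-26.6  25.2  74.8   0.   80.1  74.5] w 0.0126
```

Request:
{"api": "send_rows", "payload": {
  "targets": [
    [0.25,-2.8,0,0,0,0,4],
    [0.25,-2.8,0,0,0,0,4],
    [0.25,-2.8,0,0,0,0,4],
    [0.25,-2.8,0,0,0,0,4]
  ]
}}

```text
time_s: 32.88
position: [0.5885, -0.01, 0.1964]
tool_rot: [[0.982, -0.189, -0.002], [-0.189, -0.982, 0.0], [-0.002, 0.0, -1.0]]
ft_force: [0.3, -0.8, -1.1]
grip_width: 0.0129
```

Run:
```python
from h import *
plan([.591,.001,.15],-11)
s=status.observe();print(s['tool_rot']);T=wcam(s);im,d=vision.get_image('wrist');save('w27.png',cv2.resize(im,(800,600)));np.savez('w27.npz',im=im,d=d,T=T)
```

```text
row [0.01, -0.227, 0.928, 0.001, 0.012, 0.015] t 32.875 q [-12.5  27.2  71.3  -0.   81.6  88.4] w 0.0129
[[ 9.82017460e-01 -1.88783092e-01 -1.62881363e-03]
 [-1.88783159e-01 -9.82018791e-01  1.13444405e-04]
 [-1.62094198e-03  1.96088197e-04 -9.99998667e-01]]
```

View pics/w27.png

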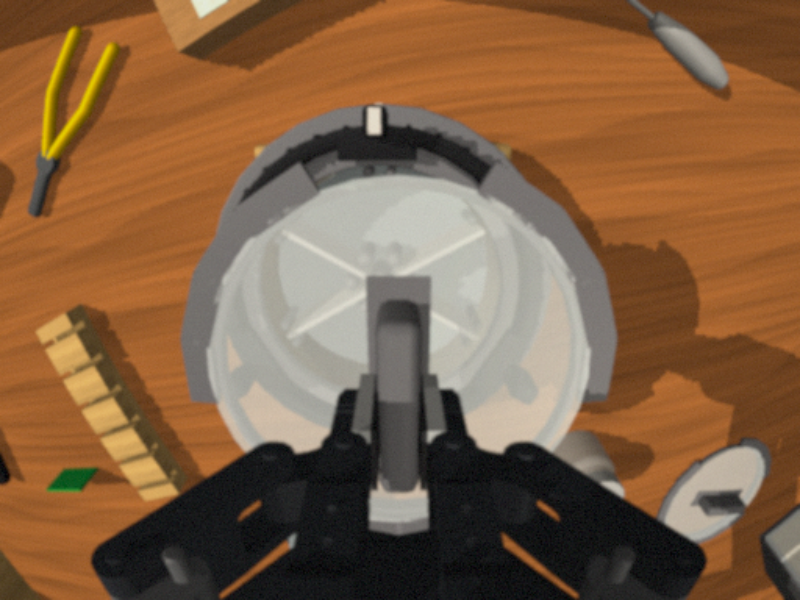

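Request:
{"api": "send_rows", "payload": {
  "targets": [
    [0.01,-0.23,0.4,0,0,0,4],
    [0.01,-0.23,0.9,0,0,0,4],
    [0.01,-0.23,1.3,0,0,0,4],
    [0.01,-0.23,1.3,0,0,0,4]
  ]
}}

```text
time_s: 33.42
position: [0.5905, -0.0011, 0.1309]
tool_rot: [[0.981, -0.193, -0.003], [-0.193, -0.981, 0.0], [-0.003, 0.0, -1.0]]
ft_force: [-0.4, 0.1, -0.1]
grip_width: 0.0123
```

Run:
```python
from h import *
plan([.591,.001,.086],-11)
s=status.observe();T=wcam(s);im,d=vision.get_image('wrist');save('w28.png',cv2.resize(im,(800,600)));np.savez('w28.npz',im=im,d=d,T=T)
im,d=vision.get_image('scene');save('s2.png',cv2.resize(im[150:300,130:280],(600,600)))
```

```text
row [0.005, -0.042, 0.897, 0.002, 0.025, -0.013] t 33.425 q [-11.6  30.8  76.5  -0.   72.9  89.5] w 0.0123
```

View pics/w28.png

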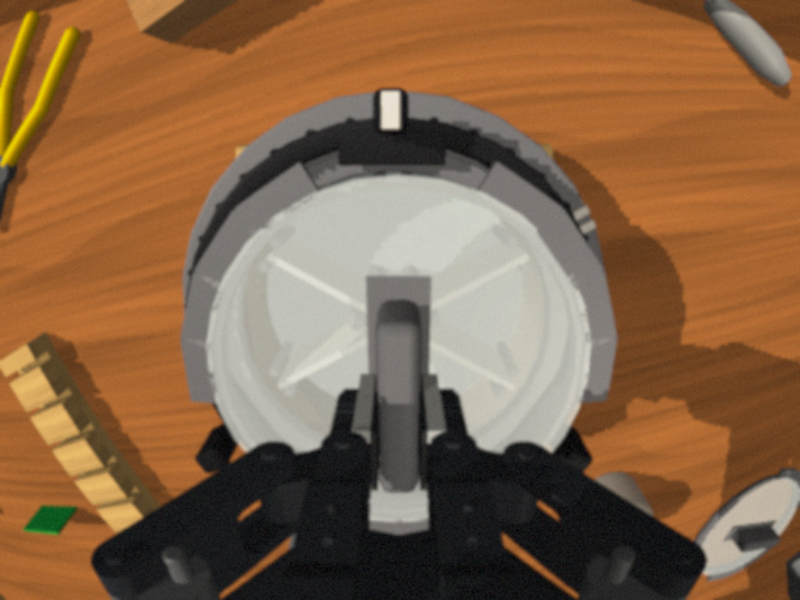

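View pics/s2.png

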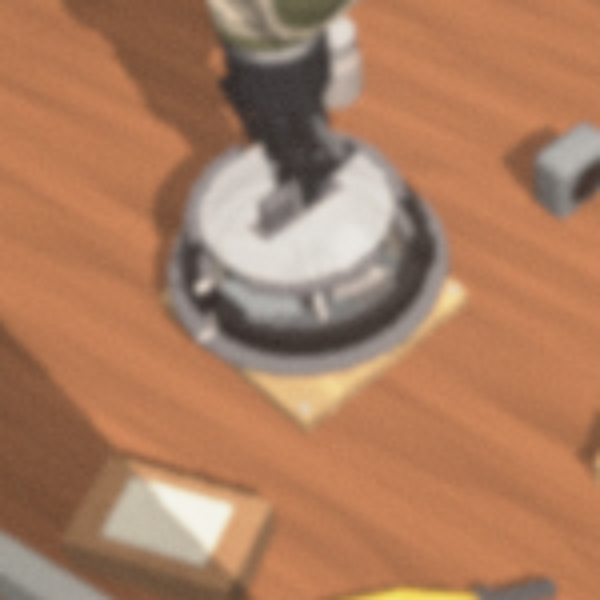

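Request:
{"api": "send_rows", "payload": {
  "targets": [
    [0.01,-0.042,0.3,0,0,0,4],
    [0.01,-0.042,0.6,0,0,0,4],
    [0.01,-0.042,0.6,0,0,0,4],
    [0.01,-0.042,0.6,0,0,0,4]
  ]
}}

```text
time_s: 34.02
position: [0.5924, 0.0026, 0.1023]
tool_rot: [[0.982, -0.19, 0.0], [-0.19, -0.982, -0.0], [0.0, -0.0, -1.0]]
ft_force: [-0.4, 0.6, -1.0]
grip_width: 0.0128
```

Run:
```python
from h import *
plan([.591,.001,.086],-11)
s=status.observe();T=wcam(s);im,d=vision.get_image('wrist');save('w29.png',cv2.resize(im,(800,600)));np.savez('w29.npz',im=im,d=d,T=T)
```

```text
row [-0.022, 0.036, 0.326, -0.0, -0.001, 0.004] t 34.025 q [-11.2  32.7  78.3   0.   68.9  89.8] w 0.0128
```

View pics/w29.png

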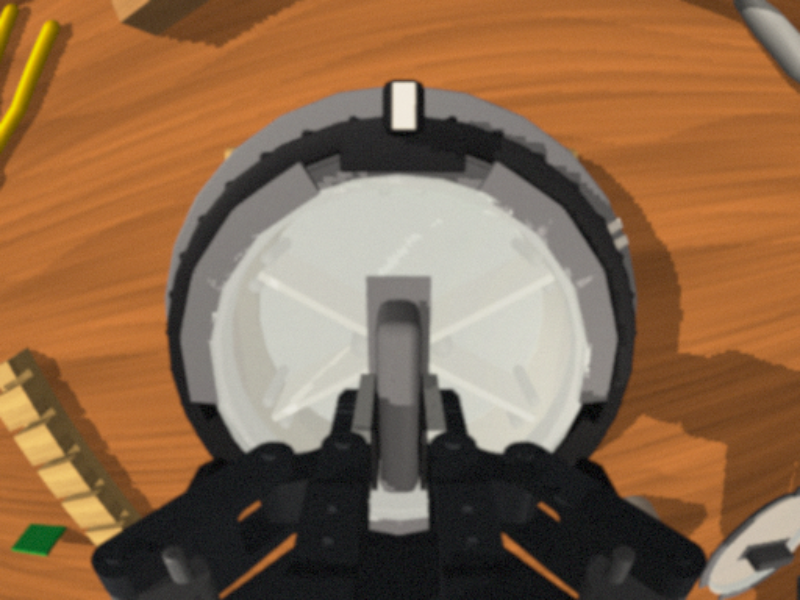

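Request:
{"api": "send_rows", "payload": {
  "targets": [
    [-0.015,0.02,0.0,0,0,0,4],
    [-0.015,0.02,0.1,0,0,0,4],
    [-0.015,0.02,0.2,0,0,0,4],
    [-0.015,0.02,0.3,0,0,0,4],
    [-0.015,0.02,0.33,0,0,0,4]
  ]
}}

```text
time_s: 34.7
position: [0.5911, 0.0018, 0.0862]
tool_rot: [[0.982, -0.19, -0.001], [-0.19, -0.982, -0.0], [-0.001, 0.0, -1.0]]
ft_force: [-7.4, 0.8, 15.4]
grip_width: 0.0125
```

Run:
```python
from h import *
plan([.591,.001,.086],-11)
s=status.observe();T=wcam(s);im,d=vision.get_image('wrist');save('w30.png',cv2.resize(im,(800,600)));np.savez('w30.npz',im=im,d=d,T=T)
```

```text
row [0.002, 0.016, 0.003, 0.001, 0.004, 0.005] t 34.7 q [-11.3  33.7  79.6  -0.   66.7  89.7] w 0.0125
```

View pics/w30.png

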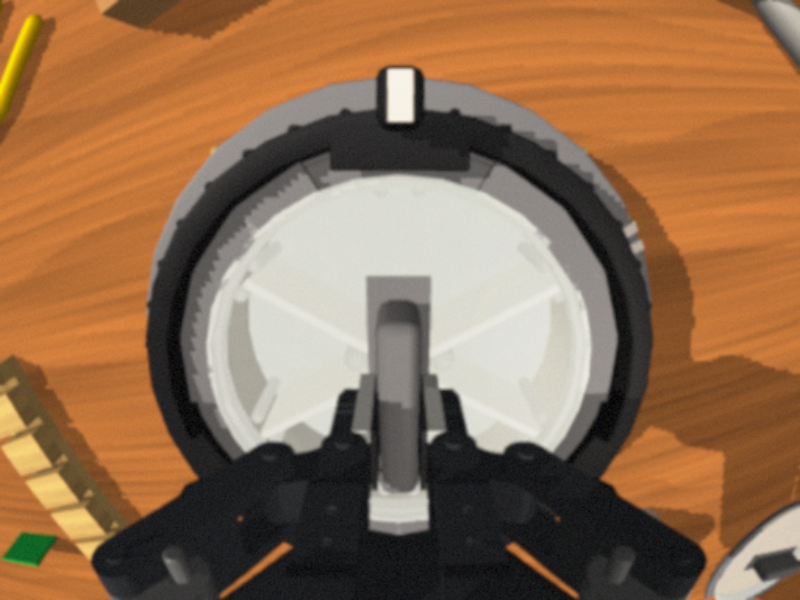

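Request:
{"api": "send_rows", "payload": {
  "targets": [
    [-0.01,0,-0.01,0,0,0,4],
    [-0.01,0,-0.01,0,0,0,30],
    [-0.01,0,-0.01,0,0,0,30],
    [-0.01,0,-0.01,0,0,0,30],
    [-0.01,0,-0.6,0,0,0,30]
  ]
}}

```text
time_s: 35.38
position: [0.5899, 0.002, 0.1142]
tool_rot: [[0.982, -0.19, -0.005], [-0.19, -0.982, 0.001], [-0.005, -0.0, -1.0]]
ft_force: [0.7, 0.3, 0.7]
grip_width: 0.0298
```

Request:
{"api": "send_rows", "payload": {
  "targets": [
    [-0.3,0,-1,0,0,0,30],
    [-1,0,-2,0,0,0,30],
    [-1,0,-2,0,0,0,26],
    [-1,0,-2,0,0,0,26]
  ]
}}

```text
time_s: 35.88
position: [0.5417, 0.0113, 0.2152]
tool_rot: [[0.982, -0.19, -0.001], [-0.19, -0.982, 0.0], [-0.001, 0.0, -1.0]]
ft_force: [0.4, -0.4, -0.3]
grip_width: 0.0262
```

Run:
```python
from h import *
s=status.observe();print(s['position'],s['ft_force']);T=wcam(s);im,d=vision.get_image('wrist');save('w31.png',cv2.resize(im,(800,600)));np.savez('w31.npz',im=im,d=d,T=T)
P=wcloud(d,T);r=np.hypot(P[...,0]-.591,P[...,1]-.001);a=np.rad2deg(np.arctan2(P[...,1]-.001,P[...,0]-.591))+11
for lo,hi in [(.028,.066),(.075,.077),(.09,.096)]:
  for k in range(0,360,45):
    m=(r>lo)&(r<hi)&(((a-k+22)%360)<45);print(lo,k,m.sum(),np.median(P[m][:,2]).round(4) if m.sum() else None)
```

```text
[0.54171073 0.01129696 0.21516392] [ 0.40655273 -0.3956105  -0.27808209]
0.028 0 2392 0.0784
0.028 45 1571 0.0776
0.028 90 1495 0.0777
0.028 135 10010 0.2811
0.028 180 8494 0.2918
0.028 225 9683 0.2817
0.028 270 1489 0.0776
0.028 315 1570 0.0776
0.075 0 140 0.0739
0.075 45 131 0.0777
0.075 90 104 0.0773
0.075 135 314 0.2846
0.075 180 110 0.0776
0.075 225 252 0.2725
0.075 270 129 0.0771
0.075 315 137 0.0776
0.09 0 496 0.0858
0.09 45 478 0.0856
0.09 90 450 0.0858
0.09 135 560 0.0861
0.09 180 407 0.0856
0.09 225 558 0.0862
0.09 270 440 0.0856
0.09 315 465 0.0855
```

View pics/w31.png

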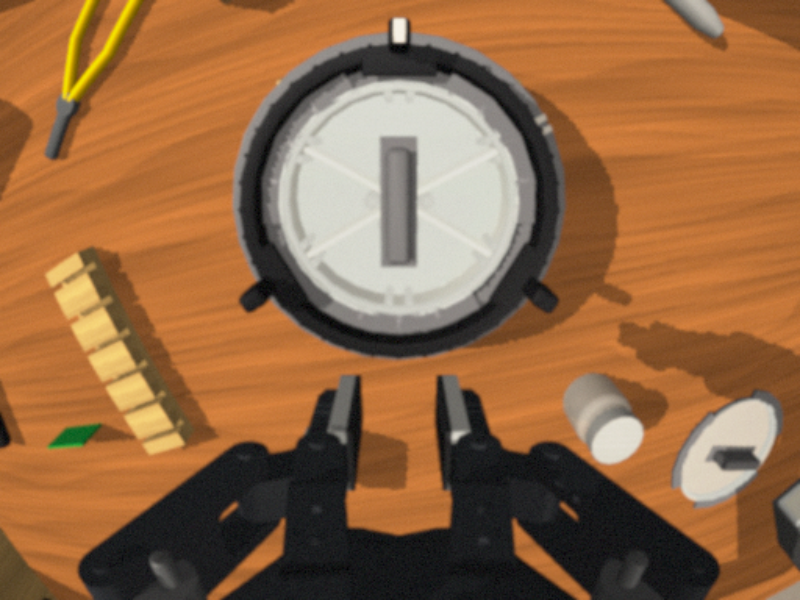

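Run:
```python
from h import *
plan([.5262,-.0735,.17],49)
```

```text
row [0.02, 1.723, 0.89, -0.008, 0.013, -7.497] t 35.925 q [-11.3  21.8  77.3   0.   81.1  89.6] w 0.0259
```

Request:
{"api": "send_rows", "payload": {
  "targets": [
    [0.02,1.72,0,0,0,-7.5,26],
    [0.02,1.72,0,0,0,-7.5,26],
    [0.02,1.72,0.6,0,0,-7.5,26],
    [0.02,1.72,0.9,0,0,-7.5,26],
    [0.02,1.72,0.9,0,0,-7.5,26]
  ]
}}

```text
time_s: 36.55
position: [0.5258, -0.0734, 0.1677]
tool_rot: [[0.744, 0.669, -0.005], [0.669, -0.744, 0.002], [-0.003, -0.005, -1.0]]
ft_force: [-0.6, -0.1, 0.5]
grip_width: 0.026
```

Request:
{"api": "send_rows", "payload": {
  "targets": [
    [0,0,0,0,0,-0.8,26],
    [0,0,0,0,0,-0.8,26]
  ]
}}

```text
time_s: 36.8
position: [0.5264, -0.0734, 0.1693]
tool_rot: [[0.67, 0.743, -0.002], [0.743, -0.67, 0.001], [-0.001, -0.002, -1.0]]
ft_force: [0.1, -0.7, 0.2]
grip_width: 0.0262
```

Run:
```python
from h import *
plan([.5267,-.073,.095],49)
s=status.observe();T=wcam(s);im,d=vision.get_image('wrist');save('w32.png',cv2.resize(im,(800,600)));np.savez('w32.npz',im=im,d=d,T=T)
print(wproj([.5267,-.073,.114],T)*800/512)
```

```text
row [0.012, 0.003, 1.485, -0.017, 0.007, -0.13] t 36.8 q [-20.7  23.1  83.1  -0.   73.9  21.3] w 0.0262
[[400.10985545 332.9951279 ]]
```

View pics/w32.png

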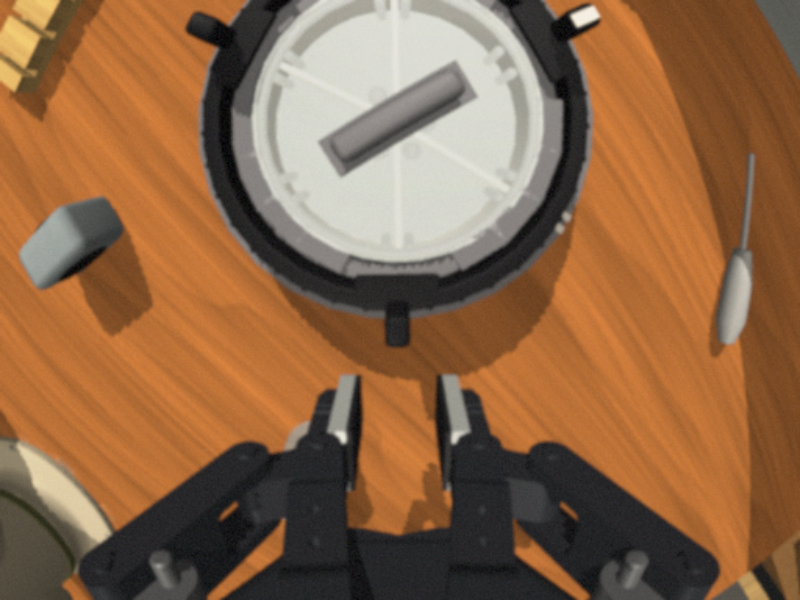

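Request:
{"api": "send_rows", "payload": {
  "targets": [
    [0.01,0,0.7,0,0,-0.13,26],
    [0.01,0,1.47,0,0,-0.13,26],
    [0.01,0,1.47,0,0,-0.13,26],
    [0.01,0,1.47,0,0,-0.13,15],
    [0.01,0,1.47,0,0,-0.13,15]
  ]
}}

```text
time_s: 37.48
position: [0.5274, -0.0732, 0.0986]
tool_rot: [[0.655, 0.755, 0.002], [0.755, -0.655, -0.001], [0.001, 0.002, -1.0]]
ft_force: [0.5, 0.1, -0.6]
grip_width: 0.0149
```

Request:
{"api": "send_rows", "payload": {
  "targets": [
    [0.02,-0.27,0,0,0,1,15],
    [0.08,-0.54,0,0,0,2,15],
    [0.17,-0.8,0,0,0,3,15],
    [0.3,-1.04,0,0,0,4,15],
    [0.46,-1.26,0,0,0,5,15]
  ]
}}

```text
time_s: 38.1
position: [0.4946, -0.0144, 0.0984]
tool_rot: [[0.988, 0.153, 0.002], [0.153, -0.988, -0.001], [0.002, 0.002, -1.0]]
ft_force: [1.0, -0.6, 0.3]
grip_width: 0.0149
```

Run:
```python
from h import *
b=np.deg2rad(-12);c=np.array([.591,.001])
plan([c[0]-.098*np.cos(b),c[1]-.098*np.sin(b),.095],-12)
```

```text
row [0.12, -0.705, 0.067, 0.009, -0.017, 2.599] t 38.1 q [-15.4  24.8  94.6  -0.   60.5  65.8] w 0.0149
```

Request:
{"api": "send_rows", "payload": {
  "targets": [
    [0.02,-0.26,0,0,0,0.9,15],
    [0.06,-0.48,0,0,0,1.75,15],
    [0.12,-0.7,0,0,0,2.6,15],
    [0.12,-0.7,0,0,0,2.6,15]
  ]
}}

```text
time_s: 38.6
position: [0.495, 0.0215, 0.0981]
tool_rot: [[0.98, -0.201, 0.002], [-0.201, -0.98, -0.0], [0.002, -0.0, -1.0]]
ft_force: [0.0, -0.6, 0.3]
grip_width: 0.015
```

Request:
{"api": "send_rows", "payload": {
  "targets": [
    [0,0,0,0,0,0,22],
    [0,0,-0.6,0,0,0,22],
    [0,0,-1.8,0,0,0,22],
    [0,0,-2.6,0,0,0,22],
    [0,0,-2.6,0,0,0,22]
  ]
}}

```text
time_s: 39.22
position: [0.4956, 0.0207, 0.2301]
tool_rot: [[0.979, -0.202, 0.006], [-0.202, -0.979, -0.001], [0.006, -0.0, -1.0]]
ft_force: [0.1, -0.7, -0.8]
grip_width: 0.0219
```

Run:
```python
from h import *
s=status.observe();print(s['time_s'],s['position']);T=wcam(s);im,d=vision.get_image('wrist');save('w33.png',cv2.resize(im,(800,600)));np.savez('w33.npz',im=im,d=d,T=T)
save('w33c.png',cv2.resize(im[0:200,140:370],(690,600),interpolation=cv2.INTER_CUBIC))
```

```text
39.225 [0.49560343 0.02068923 0.23011198]
```

View pics/w33.png

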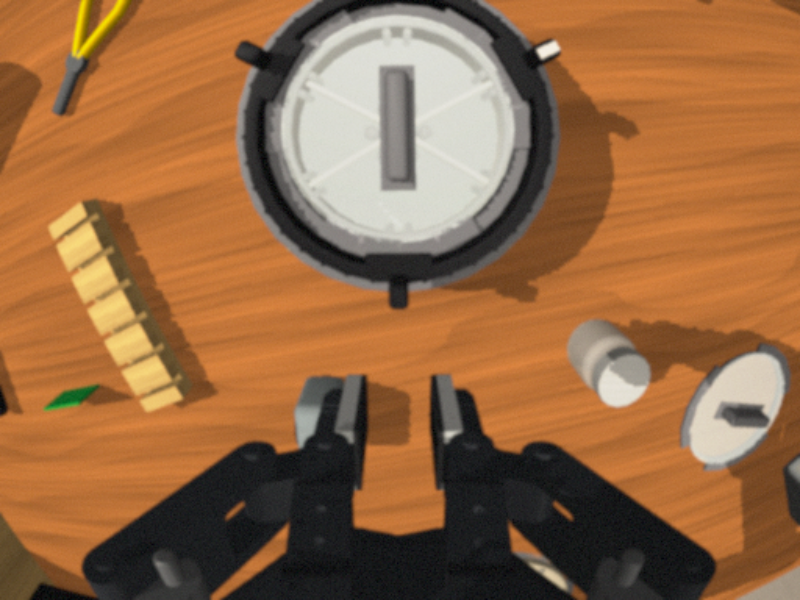

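View pics/w33c.png

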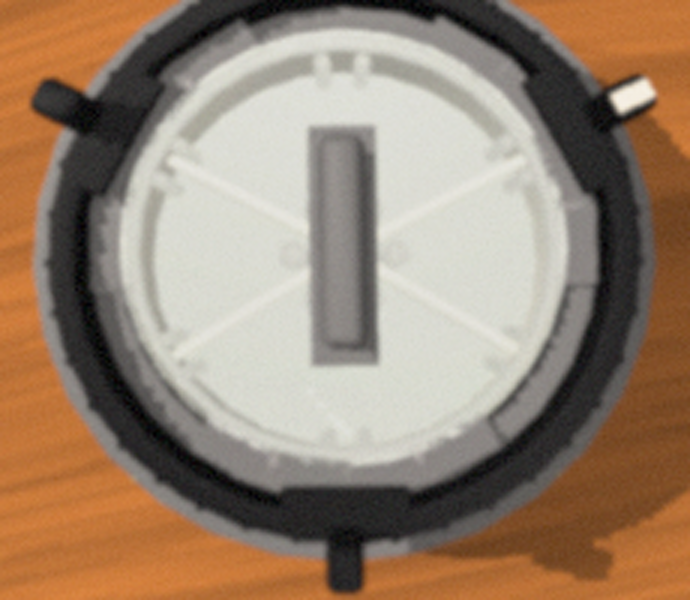

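Request:
{"api": "send_rows", "payload": {
  "targets": [
    [0.4,0,-1.2,0,0,0,22],
    [0.4,0,-1.6,0,0,0,22],
    [0.4,0,-1.6,0,0,0,22],
    [0.4,0,-1.6,0,0,0,22]
  ]
}}

```text
time_s: 39.78
position: [0.5136, 0.0172, 0.3051]
tool_rot: [[0.979, -0.203, -0.004], [-0.203, -0.979, 0.001], [-0.004, -0.0, -1.0]]
ft_force: [0.5, -0.2, 0.2]
grip_width: 0.0221
```

Run:
```python
from h import *
s=status.observe();print(s['time_s'],s['position']);T=wcam(s);im,d=vision.get_image('wrist');np.savez('w34.npz',im=im,d=d,T=T)
c=wproj([.591,.001,.08],T)[0];x0,y0=int(c[0]-80),max(0,int(c[1]-80));print(x0,y0)
save('w34c.png',cv2.resize(im[y0:y0+160,x0:x0+160],(600,600),interpolation=cv2.INTER_CUBIC))
P=wcloud(d,T);C=np.array([.591,.001])
m=(P[...,2]>.103)&(P[...,2]<.12)&(abs(np.hypot(P[...,0]-C[0],P[...,1]-C[1])-.098)<.015)
n,l,st,ce=cv2.connectedComponentsWithStats(m.astype(np.uint8))
for k in range(1,n):
    if st[k,4]>8:
        q=P[l==k].mean(0);w=q[:2]-C;print(st[k,4],q.round(4),np.hypot(*w).round(4),(np.rad2deg(np.arctan2(w[1],w[0]))+11).round(1))
im,d=vision.get_image('scene');save('s3.png',cv2.resize(im[165:265,155:260],(630,600),interpolation=cv2.INTER_CUBIC))
```

```text
39.775 [0.51355171 0.01715661 0.3051055 ]
174 17
151 [0.6532 0.074  0.1122] 0.096 60.6
149 [ 0.6204 -0.0897  0.1123] 0.0953 -61.0
141 [0.4953 0.021  0.1122] 0.0978 179.2
```

View pics/w34c.png

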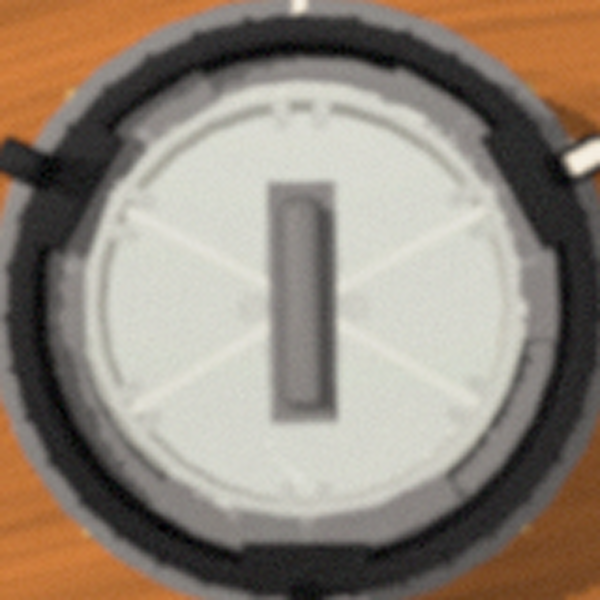

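View pics/s3.png

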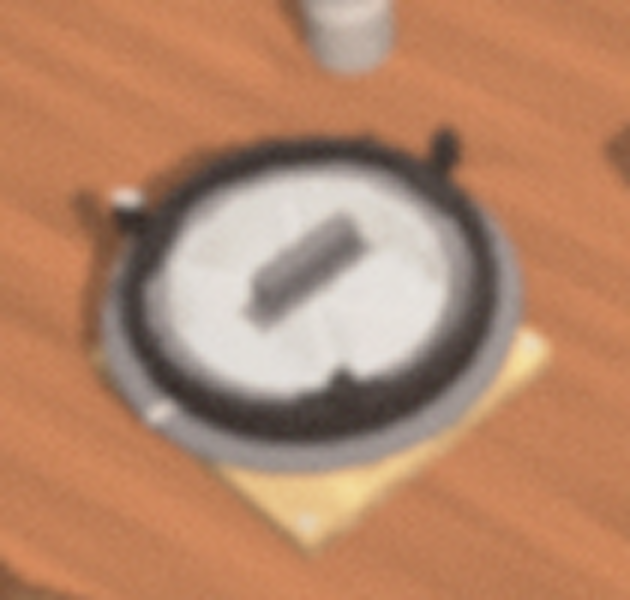

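Run:
```python
from h import *
z=np.load('w34.npz');P=wcloud(z['d'],z['T']);r=np.hypot(P[...,0]-.591,P[...,1]-.001);a=np.rad2deg(np.arctan2(P[...,1]-.001,P[...,0]-.591))+11
for k in range(0,360,45):
    m=(r>.028)&(r<.066)&(((a-k+22)%360)<45)&(P[...,2]<.1);print(k,m.sum(),np.median(P[m][:,2]).round(4) if m.sum() else None)
im,d=vision.get_image('top');save('top3.png',im)
s=status.observe();print(s['time_s'],s['ft_force'])
env.close_job()
```

```text
0 850 0.0777
45 907 0.0777
90 893 0.0777
135 883 0.0777
180 813 0.0778
225 886 0.0776
270 903 0.0776
315 911 0.0776
39.925 [ 0.68163554 -0.27047423 -0.02055399]
the job is handed in; nothing more can be done
```

View pics/top3.png

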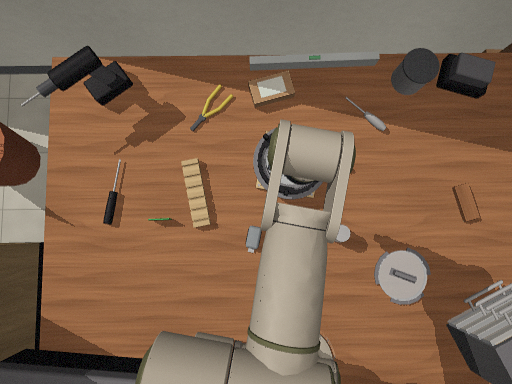

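The sorter is ready, and I handed the job in at about 40 s of the 210 s. I turned the ring to its open mark first. Then I stood all four dividers from the stand in their own slots (slots 1, 2, 4 and 5), put on the lid that started farthest from the base, and turned the ring to its locked mark.

Last checks:
- **Dividers:** the wrist image before the lid went on showed all four seated between their posts and ribs. They were still in place seen through the lid, and the stand was empty.
- **Lid:** its plate top measured 77.6 to 77.8 mm all round (78 expected), so it is level and home. About 15 N pushed back as it seated.
- **Ring:** the three lugs gave 59.4, 60.8 and 61.0 degrees, averaging about 60.4 (60 wanted), with a tab over each of the lid's three lands. I judged this from the lug angles, because lug 0 hid the two ticks in the last picture.
- **Everything else:** the second lid, the green divider and the tools in view lay where they started, and the robot was clear of everything. No check failed or disagreed.

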